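# Ease a press-fit instrument cover off with a nylon wedge

### The job

The light grey cover of the instrument housing in the bench holder is pressed on tight. Take the orange wedge from the blue mat and ease the cover up through its two pry slots, from one side and then the other, a little at a time: it binds when one side gets ahead, so change sides when the wedge stiffens and never force it (no more than about 14 N of push, neither side ever more than 3 mm ahead). Once the cover stands level and about 4 mm proud on both sides, lay the wedge flat back on the mat; touch cover and housing with nothing but the wedge, and leave the reel, carton and tray as they are.

Things in the scene. Friction and masses are not known exactly. Their poses are not given: they have to be found in the camera images.
- housing: dark grey lower half of an instrument housing, 150 (its x) x 100 (y) x 40 mm, fixed in a low aluminium bench holder 205 x 86 mm. Origin on the bench under its centre, z up. Its top, the seam, is 52 mm above the bench. Along each long side a rim stands out 11 mm past the wall: its level top, flush with the seam, is a ledge on which the wedge can rest and slide in. Inside, the way is free for 60 mm
- seam_a (a point): point on the housing's seam plane at the middle of its +y long side, on the outer face of the cover's wall, at the centre of the floor of pry slot a; axes as the housing's (the way in is -y). The rim goes on 11 mm outwards from here
- seam_b (a point): the same for the -y long side, pry slot b (the way in is +y)
- cover: light grey press-fit cover with a dark window, 150 x 100 x 24 mm, 0.16 kg, loose but gripped by four ribs in its corners. Origin at the centre of its lower edge, z up, axes as the housing's. In the middle of each long side its lower edge has a pry slot 40 mm wide and 2 mm high. Near level it takes some 5 to 9 N of push on the wedge to raise a side, and 2 to 5 N more for each mm that it is ahead
- edge_a (a point): point on the cover at its lower edge, middle of its +y side; seated it coincides with seam_a, and its height above seam_a is the lift of that side. A lifted side stays where it is left (it may sink back 0.5 mm), up to about 12 mm, and the other side stays down as the pivot. Once the blade fills the slot, each 4 mm further in lifts that side by about 1 mm
- edge_b (a point): the same on the -y side, over seam_b
- wedge_grip (a point): orange nylon wedge, loose, 60 g: the centre of its handle, 70 (x) x 22 (y) x 26 (z) mm. Its x points to the tip, z up as it lies. The whole underside is flat, 13 mm below this point. The blade, 22 mm wide and 48 mm long, tapers 1 in 4 from 13.5 mm thick at the handle to 1.5 mm at the tip, sloping on top. Blade slippery (friction 0.2), handle not
- wedge_tip (a point): the tip of the wedge's blade, on its underside, 83 mm ahead of wedge_grip along the wedge's x and 13 mm below it
- mat: blue tool mat fixed to the bench, 220 (x) x 150 (y) x 3 mm; origin at the centre of its underside
- reel: black component reel, 178 mm across and 12 mm thick, lying loose on the bench; leave it alone
- carton: small closed cardboard carton 100 x 130 x 60 mm, loose; leave it alone
- ic_tray: flat black tray of chips 100 x 190 x 8 mm, loose; leave it alone
Mind the look-alikes: they are no part of the job. Several things look just like the part that bears wedge_grip: the one meant starts farthest to the robot's left.

How it is judged (in metres and radians):
On the way, in this order (a step that is already met when the one before it is completed fails the run):
1. the wedge is lifted off the mat (height (world z) of wedge_grip above 0.045 m), for 0.1 s.
2. one side of the cover is raised over 1.2 mm with the wedge under it (contact force between wedge and cover above 1 N and (z of edge_a in the frame of seam_a above 0.0012 m or z of edge_b in the frame of seam_b above 0.0012 m)), for 0.1 s.
3. both sides are raised over 2.5 mm with the wedge (contact force between wedge and cover above 1 N and z of edge_a in the frame of seam_a above 0.0025 m and z of edge_b in the frame of seam_b above 0.0025 m), for 0.1 s.
At the end, for the whole second after the job is handed in: both sides of the cover stand 3.2 to 6.5 mm above the seam, the cover level within 0.022 rad (about 2 mm from side to side) and at rest; the wedge lies flat on its underside with its handle's centre over the mat (z of edge_a in the frame of seam_a between 0.0032 and 0.0065 m and z of edge_b in the frame of seam_b between 0.0032 and 0.0065 m and angle between cover's own z axis and vertical below 0.022 rad and x of wedge_grip in the frame of mat between -0.11 and 0.11 m and y of wedge_grip in the frame of mat between -0.075 and 0.075 m and height (world z) of wedge_grip below 0.02 m and angle between wedge_grip's own z axis and vertical below 0.1 rad and linear speed of cover below 0.01 m/s); the robot touches nothing.
It fails at once if one side of the cover got more than 4 mm ahead of the other (tilted over 0.04 rad) (angle between cover's own z axis and vertical above 0.04 rad).
It fails at once if the wedge was forced: more than 20 N between wedge and cover (a push of about 16 N) (contact force between wedge and cover above 20 N).
It fails at once if the wedge was forced against the housing with more than 30 N (contact force between wedge and housing above 30 N).
It fails at once if the hand or arm touched the cover or the housing (contact force between any of the fingers, the arm and cover above 1 N or contact force between any of the fingers, the arm and housing above 1 N).
It fails at once if the reel, carton or tray was disturbed (distance of any of reel, carton, ic_tray from where it was at the start of the episode above 0.01 m).
It also fails if it takes over 72 s, if anything falls off the work surface, if the arm or the gripper's body presses on something with over 40 N, if the wrist force passes 120 N, or if a joint passes its speed limit or range.

### The arm

A 6-joint arm with a two-finger parallel gripper is mounted at the origin on the work surface. World frame = base frame: x ahead of the robot, y to its left, z up, the work surface at z = 0. Lengths are in m, angles in degrees, forces in N, time in s.
With the tool pointing down it reaches from about 0.25 to 0.725 m from the base axis. Payload 9.7 kg.
Tool frame: the origin (TCP) lies at the very end of the fingers, on their centre line; the grasp point (between the pads) lies 19 mm behind it; x points along the fingers, z is the direction in which the jaws open and shut, and the axes are right-handed (so a half turn about x gives the same grasp; the last joint's range is limited). The gripper opens to 85 mm and grips with 20 to 120 N. Pads are 22 mm wide; open, the fingers measure 114 mm over their backs; the gripper's body (76 mm by 85 mm) begins 54 mm behind the grasp point. The pads swing forward as they close: fully open they stand 13 mm farther back than shut.
Start: joints at [76.203, 4.979, 10.078, 95.1, 0, 90], TCP at [0.131, 0.534, 0.231] pointing down, gripper open.
Joint ranges: [-179.16, 179.16], [-48.56, 103.87], [-65.8, 70.77], [-126.05, 130.52], [-82.76, 87.17], [-180, 180]. Speed limits (degrees/s): [127.2, 127.2, 147.25, 180, 180, 180].

### API

Orientations are given as [roll, pitch, yaw] about the fixed x, y, z axes, in that order (R = Rz(yaw) Ry(pitch) Rx(roll)).
In Python, from workcell import sensors, vision, job_done gives the robot as it stands.
- The arm moves only by the tool carry_out, never from a script. Its argument "increments" is a list of rows, each a list of 7 numbers: the turn, a rotation vector about the tool's x, y, z in degrees, then the shift along the tool's x, y, z in mm, then the opening in per cent of the stroke, from 0 (shut) to 100 (fully open). A call has 1 to 12 rows; each row shifts and turns the commanded pose from where the row before left it, along the tool's axes as they then stand; what a row does not reach is not made up. A row lasts 1/8 s, in which the tool goes at most 62.5 mm and 10.7 degrees, less where a joint would pass 70% of its speed; a pose out of reach is approached as far as the arm can. A call is refused whole if a number of a shift passes 62.5 or a number of a turn 10.7, either way. A call with a gripper value outside its range is refused whole. The fingers move at their own pace and stop on an object; "squeeze" is the grip in N (left out, the last holds). Time passes only in rows, so rows that do not move let the fingers close. It gives the time, the measured TCP pose, the force and the opening at its end, in the units of the state.
- sensors.get_obs(): the state, without advancing time (a new reading comes with each control period).
- vision.camera(name): name is "scene" or "top" or "wrist"; returns the picture (480x640x3 uint8, red, green, blue); there is no depth.
- vision.calibration(name): a dict with "camera_matrix" (3x3 intrinsics, pixels), "dist" ([k1, k2, p1, p2, k3] as OpenCV has them; the pictures are not rectified), "extrinsics" (4x4, takes a point from world to camera coordinates); the wrist camera has in their place "mount" (4x4, takes a point from camera to tool coordinates, whose origin is the TCP and whose axes are the tool frame's). Camera axes: x right, y up, looking along -z (the intrinsics and any distortion apply to the point x, -y, -z); pixel columns grow to the right and rows downward; lengths in m; the calibration is good to about 2 mm. A picture is of the moment at which its call begins: read the wrist's pose just before it. calibration takes no time and is no camera call.
- job_done(): hands the job in, once; it reports no verdict.
The state is a dict: "time": time; "q": joint angles; "qd": joint speeds; "joint_efforts": joint torques, N m; "ee_pos": TCP position; "tcp_rot": TCP orientation; "wrist_force": force on the tool from outside, world axes, zero at the start; "torque": the same for the moment, N m; "opening": finger opening in m.
Only numpy, scipy, OpenCV 4.12 (cv2) and the standard library are available. Lean on these libraries where they do the work, as an engineer would, in place of code of your own. Each camera call takes 0.05 s, during which the arm holds its last target.

## Working session

There is one attempt and no reset: what is moved stays moved. The work goes in short steps, Python scripts to look and compute and a tool call to move; the robot and the scene stay as the last step left them, time stands still between calls to the robot, and variables do not carry over. Pictures are saved under pics/ and viewed, and the job is handed in when it is done.

Besides the shell and the picture viewer there is one more tool, called after "Emit:" as a command line: name --pt "numbers of a row" for each row, then --argument value for the rest. carry_out: Moves the arm, as the interface text tells. Its arguments: {"type":"object","properties":{"increments":{"type":"array"},"squeeze":{"type":"number"}},"required":["increments"]}

```bash
ls; mkdir -p pics
python3 - <<'E'
from workcell import sensors, vision
import cv2
print(sensors.get_obs())
for n in ("scene","top","wrist"):
    im=vision.camera(n); cv2.imwrite(f"pics/{n}0.png",im[:,:,::-1]); c=vision.calibration(n); print(n,c)
E
```

```text
pics
{'time': 0.0, 'q': array([ 7.62064420e+01,  5.01018024e+00,  1.00349837e+01,  9.50981496e+01,
       -1.15282597e-03,  9.00002890e+01]), 'qd': array([ 0.09618632, -0.10119142, -0.07253867, -0.05824104,  0.07131637,
       -0.05295252]), 'joint_efforts': array([ 2.81024717e-03, -5.20389998e+01,  4.64803648e+01,  1.60668843e-02,
        1.78811970e-04, -7.78051970e-07]), 'ee_pos': array([0.13108723, 0.53392671, 0.23059663]), 'tcp_rot': array([-179.09923273,   89.92664482, -102.89307906]), 'wrist_force': array([-0.2928063 ,  0.86406961,  0.5073625 ]), 'torque': array([-0.02960952,  0.01029599,  0.00396115]), 'opening': 0.0852508617575471}
scene {'camera_matrix': array([[455.01695619,   0.        , 312.88781723],
       [  0.        , 455.01695619, 244.04604078],
       [  0.        ,   0.        ,   1.        ]]), 'dist': array([0.02803943, 0.        , 0.        , 0.        , 0.        ]), 'extrinsics': array([[ 0.43590823,  0.89985159,  0.01584708, -0.26150102],
       [-0.73432988,  0.34543543,  0.58432353,  0.35660515],
       [ 0.52033031, -0.26634842,  0.81136606, -1.2786258 ]
[... 591 characters left out ...]
,
       [ 0.00000000e+00,  0.00000000e+00,  0.00000000e+00,
         1.00000000e+00]])}
wrist {'camera_matrix': array([[410.31965405,   0.        , 318.27814168],
       [  0.        , 410.31965405, 243.82079328],
       [  0.        ,   0.        ,   1.        ]]), 'dist': array([-0.09619876,  0.        ,  0.        ,  0.        ,  0.        ]), 'mount': array([[-7.65909922e-04,  2.80165542e-01, -9.59951396e-01,
        -1.41989841e-01],
       [-2.19292656e-04,  9.59951607e-01,  2.80165779e-01,
         7.14123555e-02],
       [ 9.99999683e-01,  4.25092041e-04, -6.73798215e-04,
         2.16333472e-04],
       [ 0.00000000e+00,  0.00000000e+00,  0.00000000e+00,
         1.00000000e+00]])}
```

View pics/top0.png

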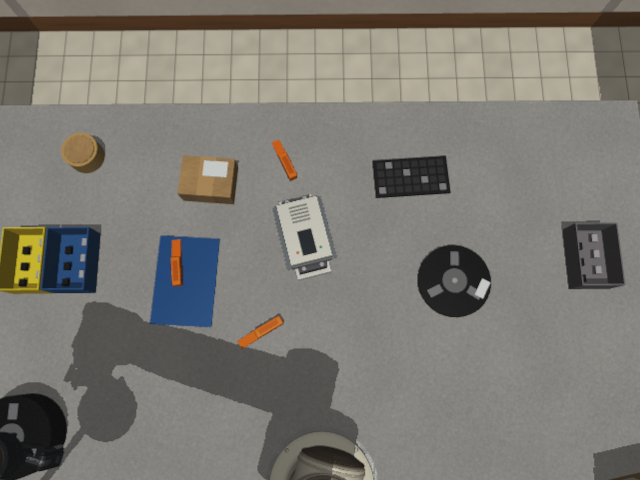

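View pics/scene0.png

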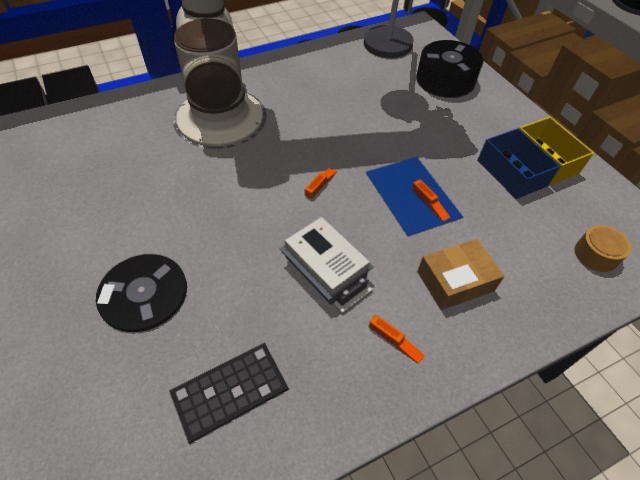

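View pics/wrist0.png

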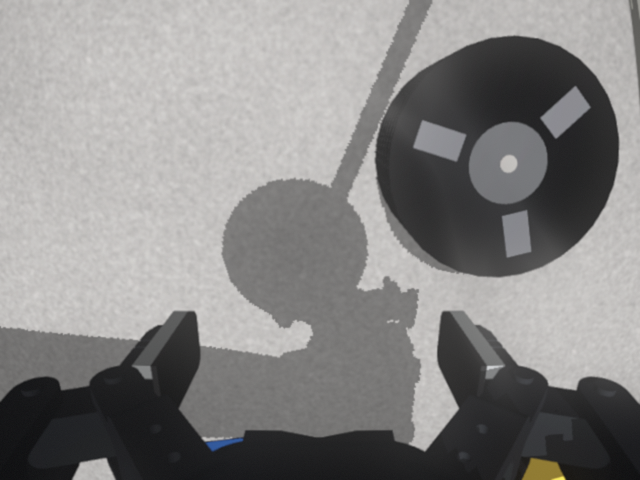

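```bash
cat > h.py <<'E'
import numpy as np, cv2
from scipy.spatial.transform import Rotation as R
from workcell import sensors, vision
def T_tool(o=None):
    o=o or sensors.get_obs(); T=np.eye(4); T[:3,:3]=R.from_euler('xyz',o['tcp_rot'],degrees=True).as_matrix(); T[:3,3]=o['ee_pos']; return T
def c2w(n,o=None):
    c=vision.calibration(n)
    return np.linalg.inv(c['extrinsics']) if 'extrinsics' in c else T_tool(o)@c['mount']
def ray(n,px,o=None):
    c=vision.calibration(n); u=cv2.undistortPoints(np.array(px,float).reshape(-1,1,2),c['camera_matrix'],c['dist'])[:,0]
    T=c2w(n,o); d=np.c_[u[:,0],-u[:,1],-np.ones(len(u))]@T[:3,:3].T
    return T[:3,3],d
def onz(n,px,z,o=None):
    p,d=ray(n,px,o); return p+d*((z-p[2])/d[:,2])[:,None]
def proj(n,P,o=None):
    c=vision.calibration(n); T=np.linalg.inv(c2w(n,o)); q=np.atleast_2d(P)@T[:3,:3].T+T[:3,3]
    return cv2.projectPoints(q*[1,-1,-1],np.zeros(3),np.zeros(3),c['camera_matrix'],c['dist'])[0][:,0]
def orange(im):
    h=cv2.cvtColor(im,cv2.COLOR_RGB2HSV); return cv2.inRange(h,(3,190,120),(16,255,255))
E
python3 - <<'E'
from h import *
im=cv2.imread("pics/top0.png")
cv2.imwrite("pics/t_crop.png",cv2.resize(im[130:360,140:345],None,fx=2.6,fy=2.6,interpolation=cv2.INTER_CUBIC))
s=cv2.imread("pics/scene0.png")
cv2.imwrite("pics/s_crop.png",cv2.resize(s[160:320,270:470],None,fx=3.5,fy=3.5,interpolation=cv2.INTER_CUBIC))
for n,i in(("top",im),("scene",s)):
    m=orange(i[:,:,::-1].copy())
    cs,_=cv2.findContours(m,0,2)
    for c in cs:
        if cv2.contourArea(c)>60:
            r=cv2.minAreaRect(c); print(n,np.round(r[0]),r[1],onz(n,cv2.boxPoints(r),.02).round(3)[:,:2].tolist())
E
```

```text
top [260. 332.] (8.808260917663574, 48.42041015625) [[0.325, 0.195], [0.384, 0.098], [0.366, 0.087], [0.308, 0.184]]
top [175. 262.] (44.99999237060547, 8.999998092651367) [[0.57, 0.364], [0.57, 0.342], [0.458, 0.337], [0.459, 0.358]]
top [284. 159.] (39.837223052978516, 8.261929512023926) [[0.824, 0.118], [0.834, 0.099], [0.736, 0.054], [0.727, 0.073]]
scene [398. 338.] (64.21141052246094, 12.47350025177002) [[0.735, 0.057], [0.724, 0.082], [0.839, 0.12], [0.848, 0.096]]
scene [440. 210.] (20.600004196166992, 8.000001907348633) [[0.534, 0.339], [0.528, 0.361], [0.582, 0.358], [0.588, 0.336]]
scene [425. 190.] (26.870054244995117, 6.363960266113281) [[0.457, 0.342], [0.449, 0.361], [0.521, 0.367], [0.529, 0.349]]
scene [320. 179.] (9.295660018920898, 35.27778625488281) [[0.357, 0.092], [0.315, 0.186], [0.344, 0.189], [0.384, 0.095]]
```

View pics/t_crop.png

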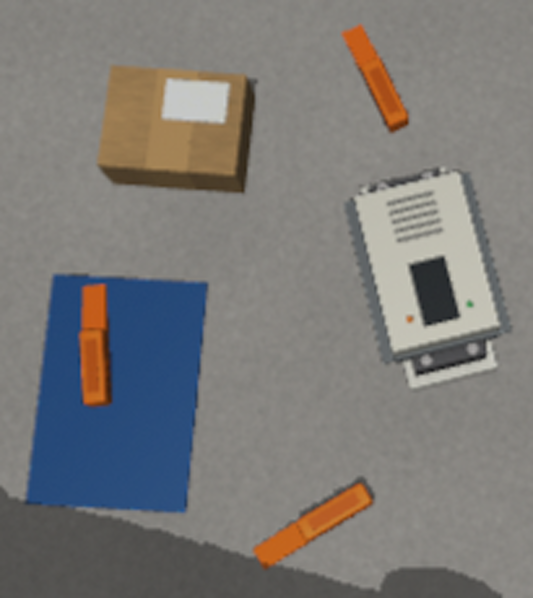

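View pics/s_crop.png

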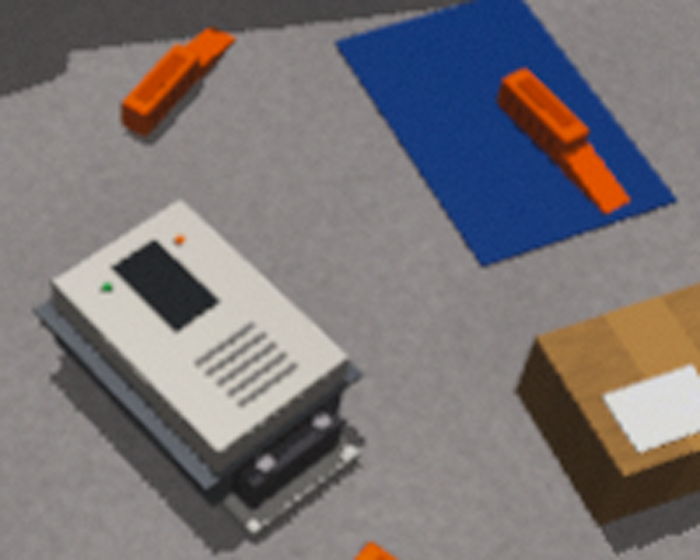

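Run:
```python
from h import *
print(T_tool().round(3))
for n,box in (("top",(260,180,350,290)),("scene",(270,210,385,320))):
    im=cv2.imread(f"pics/{n}0.png")[:,:,::-1].copy()
    x0,y0,x1,y1=box
    hs=im[y0:y1,x0:x1]; m=cv2.inRange(hs,(170,165,150),(255,255,250)); 
    m=cv2.morphologyEx(m,cv2.MORPH_CLOSE,np.ones((15,15)))
    m=cv2.morphologyEx(m,cv2.MORPH_OPEN,np.ones((7,7)))
    cs,_=cv2.findContours(m,0,2); c=max(cs,key=cv2.contourArea)+np.array([[x0,y0]])
    W=onz(n,c.reshape(-1,2).astype(float),.076)[:,:2]
    r=cv2.minAreaRect((W*1000).astype(np.float32)); print(n,r, cv2.minAreaRect(c))
    b=cv2.boxPoints(r)/1000
    p=proj(n,np.c_[b,np.full(4,.076)])
    v=cv2.resize(im[y0:y1,x0:x1,::-1],None,fx=5,fy=5,interpolation=cv2.INTER_CUBIC)
    cv2.polylines(v,[((p-[x0,y0]+.5)*5).astype(np.int32)],True,(0,0,255),1)
    cv2.imwrite(f"pics/c_{n}.png",v)
    # mat
    h=cv2.cvtColor(im,cv2.COLOR_RGB2HSV); mm=cv2.inRange(h,(105,150,50),(120,255,200))
    if n=="top":
        mm[:,:145]=0;mm[:, 230:]=0
        cs,_=cv2.findContours(mm,0,2); c=max(cs,key=cv2.contourArea); W=onz(n,c.reshape(-1,2).astype(float),.003)[:,:2]
        print("mat",cv2.minAreaRect((W*1000).astype(np.float32)))
```

```text
[[-0.    -0.971  0.239  0.131]
 [-0.001  0.239  0.971  0.534]
 [-1.     0.    -0.001  0.231]
 [ 0.     0.     0.     1.   ]]
top ((565.5596313476562, 32.701412200927734), (189.93243408203125, 98.15420532226562), 13.738218307495117) ((305.0588684082031, 236.2353057861328), (78.58153533935547, 41.71612548828125), 75.96376037597656)
mat ((472.9229431152344, 328.733642578125), (146.79071044921875, 216.58468627929688), 86.38070678710938)
scene ((581.343505859375, 37.731624603271484), (148.69876098632812, 98.9858627319336), 13.704776763916016) ((326.5000305175781, 251.00003051757812), (72.83200073242188, 44.547725677490234), 45.0)
```

View pics/c_top.png

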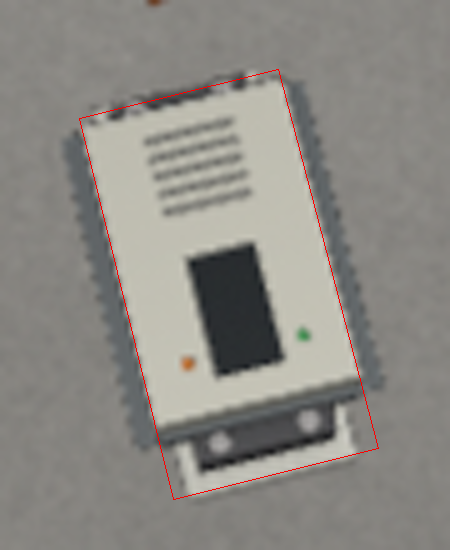

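```bash
cat >> h.py <<'E'
def plan(xyz,az,N,dirn=None,T=None):
    """rows to tool-down pose with jaw(z) azimuth az; dirn=+1/-1 forces azimuth sense"""
    T=T_tool() if T is None else T
    a=np.radians(az); z=np.array([np.cos(a),np.sin(a),0]); x=np.array([0,0,-1.]); G=np.c_[x,np.cross(z,x),z]
    rv=R.from_matrix(T[:3,:3].T@G).as_rotvec(degrees=True)
    if dirn and rv[0]*-dirn<0 and abs(rv[0])>20: rv=rv*(1-360/np.linalg.norm(rv))
    w=rv/N; S=np.zeros((3,3)); Rk=T[:3,:3].copy()
    for k in range(N): S+=Rk; Rk=Rk@R.from_rotvec(w,degrees=True).as_matrix()
    v=np.linalg.solve(S,np.array(xyz)-T[:3,3])*1000
    print(N,"rows turn",w.round(2),"shift",v.round(2)); return w,v
def st():
    o=sensors.get_obs(); T=T_tool(o); print("t",round(o['time'],2),"p",(o['ee_pos']*1000).round(1),"az",np.degrees(np.arctan2(T[1,2],T[0,2])).round(2),"xax",T[:3,0].round(3),"F",o['wrist_force'].round(1),"open",round(o['opening']*1000,1),"q",o['q'].round(1)); return o
E
python3 -c "
from h import *
plan([.50,.345,.2],92.7,8)"
```

```text
8 rows turn [-2.06 -0.01 -0.  ] shift [  3.85 -48.68 -18.24]
```

Emit:
carry_out --pt "-2.06 0 0 3.85 -48.7 -18.2 100" --pt "-2.06 0 0 3.85 -48.7 -18.2 100" --pt "-2.06 0 0 3.85 -48.7 -18.2 100" --pt "-2.06 0 0 3.85 -48.7 -18.2 100" --pt "-2.06 0 0 3.85 -48.7 -18.2 100" --pt "-2.06 0 0 3.85 -48.7 -18.2 100" --pt "-2.06 0 0 3.85 -48.7 -18.2 100" --pt "-2.06 0 0 3.85 -48.7 -18.2 100" --pt "0 0 0 0 0 0 100" --pt "0 0 0 0 0 0 100"

```text
time: 1.4
ee_pos: [0.5, 0.3454, 0.2001]
tcp_rot: [109.5, 89.9, -157.9]
wrist_force: [-0.8, -0.3, 0.0]
opening: 0.0852
```

Run:
```python
from h import *
o=st(); im=vision.camera("wrist"); cv2.imwrite("pics/w1.png",im[:,:,::-1]); np.save("o1.npy",o,allow_pickle=True)
```

```text
t 1.4 p [500.  345.4 200.1] az 92.64 xax [-0.001 -0.    -1.   ] F [-0.8 -0.3  0. ] open 85.2 q [34.6 12.6 15.1 92.6  0.  32. ]
```

View pics/w1.png

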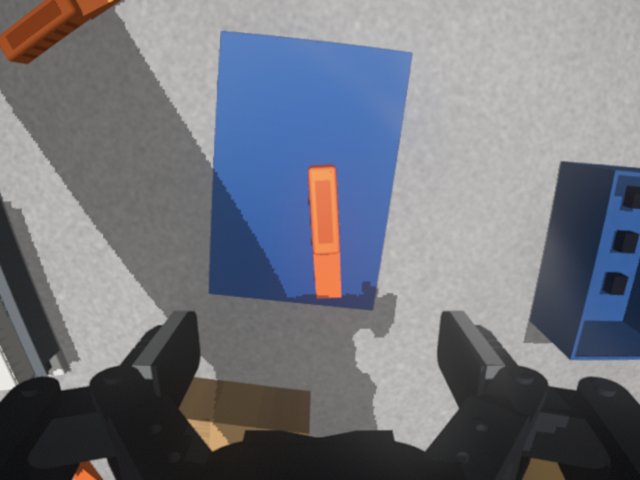

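Run:
```python
from h import *
o=np.load("o1.npy",allow_pickle=True).item(); im=cv2.imread("pics/w1.png")
m=orange(im[:,:,::-1].copy()); m[:120]=0;m[305:]=0; m[:,:290]=0;m[:,360:]=0
for r in range(160,302,6):
    c=np.where(m[r])[0]; print(r,(c.min(),c.max()) if len(c) else None,end=' ')
rows=np.where(m.any(1))[0]; print(rows.min(),rows.max())
cv2.imwrite("pics/w1c.png",cv2.resize(im[150:310,260:400],None,fx=3.7,fy=3.7,interpolation=cv2.INTER_CUBIC))
P=onz("wrist",[[308.5,rows.min()],[335.5,rows.min()],[314,253],[340.5,253]],.029,o); print(P.round(4))
print(onz("wrist",[[316.5,rows.max()+.5],[341,rows.max()+.5]],.0045,o).round(4))
```

```text
160 None 166 None 172 None 178 None 184 None 190 None 196 None 202 None 208 None 214 None 220 None 226 None 232 None 238 None 244 None 250 None 256 None 262 None 268 None 274 None 280 None 286 None 292 None 298 None Traceback (most recent call last):
  File "<stdin>", line 6, in <module>
    return umr_minimum(a, axis, None, out, keepdims, initial, where)
ValueError: zero-size array to reduction operation minimum which has no identity
```

Run:
```python
from h import *
o=np.load("o1.npy",allow_pickle=True).item(); im=cv2.imread("pics/w1.png")
h=cv2.cvtColor(im,cv2.COLOR_BGR2HSV); m=cv2.inRange(h,(0,90,90),(25,255,255)); m[:120]=0;m[310:]=0; m[:,:290]=0;m[:,360:]=0
for r in range(160,302,6):
    c=np.where(m[r])[0]; print(r,(int(c.min()),int(c.max())) if len(c) else None,end=' ')
rows=np.where(m.any(1))[0]; print(rows.min(),rows.max())
cv2.imwrite("pics/w1c.png",cv2.resize(im[150:310,260:400],None,fx=3.7,fy=3.7,interpolation=cv2.INTER_CUBIC))
P=onz("wrist",[[308.5,rows.min()],[335.5,rows.min()],[314,253],[340.5,253]],.029,o); print(P.round(4))
print(onz("wrist",[[316.5,rows.max()+.5],[341,rows.max()+.5]],.0045,o).round(4))
```

```text
160 None 166 (312, 333) 172 (308, 335) 178 (309, 335) 184 (309, 336) 190 (309, 336) 196 (309, 336) 202 (310, 336) 208 (311, 337) 214 (311, 337) 220 (311, 337) 226 (311, 338) 232 (312, 338) 238 (312, 338) 244 (312, 338) 250 (313, 338) 256 (313, 339) 262 (314, 339) 268 (314, 339) 274 (315, 339) 280 (315, 339) 286 (316, 340) 292 (316, 340) 298 None 165 297
[[0.4583 0.3365 0.029 ]
 [0.4573 0.3568 0.029 ]
 [0.5277 0.3436 0.029 ]
 [0.5267 0.3648 0.029 ]]
[[0.5769 0.3477 0.0045]
 [0.5759 0.3696 0.0045]]
```

View pics/w1c.png

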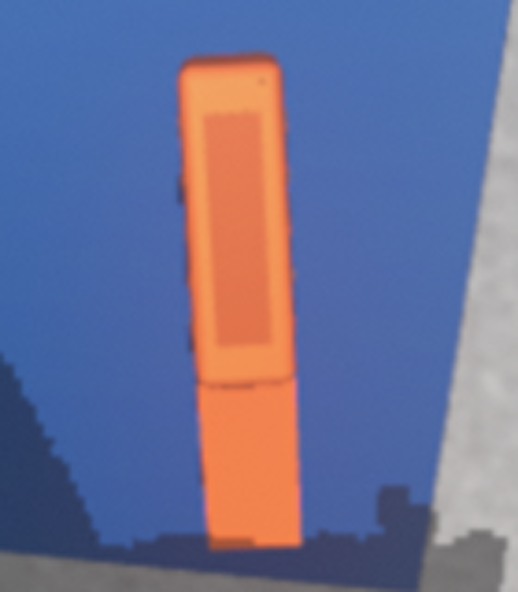

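Run:
```python
from h import *
plan([.493,.350,.05],96,4)
```

```text
4 rows turn [-0.83 -0.   -0.01] shift [37.62  1.56  1.19]
```

Emit:
carry_out --pt "-0.83 0 0 37.6 1.56 1.19 50" --pt "-0.83 0 0 37.6 1.56 1.19 50" --pt "-0.83 0 0 37.6 1.56 1.19 50" --pt "-0.83 0 0 37.6 1.56 1.19 50" --pt "0 0 0 0 0 0 50" --squeeze 60

```text
time: 2.08
ee_pos: [0.4911, 0.3495, 0.0478]
tcp_rot: [118.2, 89.7, -145.7]
wrist_force: [-1.2, 0.3, -0.0]
opening: 0.0425
```

Run:
```python
from h import *
o=st(); im=vision.camera("wrist"); cv2.imwrite("pics/w2.png",im[:,:,::-1])
```

```text
t 2.08 p [491.1 349.5  47.8] az 96.09 xax [-0.004 -0.003 -1.   ] F [-1.2  0.3 -0. ] open 42.5 q [35.4 12.8 -1.4 76.   0.  29.3]
```

View pics/w2.png

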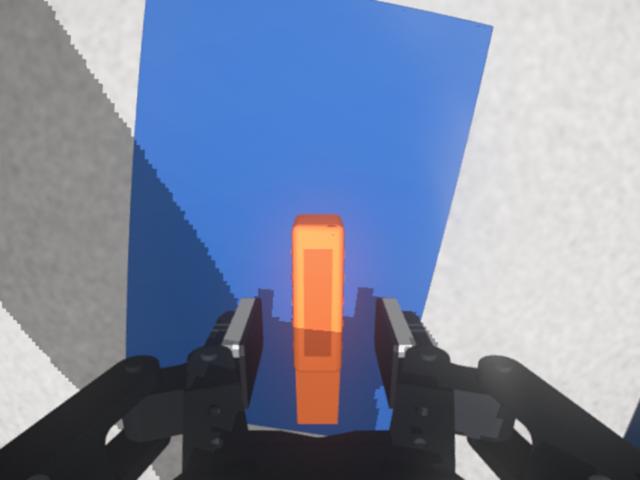

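Emit:
carry_out --pt "0 0 0 20 0 0 50" --pt "0 0 0 14 0 0 50" --pt "0 0 0 8 0 0 50" --pt "0 0 0 0 0 0 50" --pt "0 0 0 0 0 0 15" --pt "0 0 0 0 0 0 15" --pt "0 0 0 0 0 0 15" --pt "0 0 0 0 0 0 15" --pt "0 0 0 0 0 0 15" --squeeze 80

```text
time: 3.25
ee_pos: [0.4941, 0.35, 0.0089]
tcp_rot: [-62.9, 89.9, 33.1]
wrist_force: [-0.5, -0.7, 4.8]
opening: 0.0207
```

Run:
```python
from h import *
o=st()
```

```text
t 3.25 p [494.1 350.    8.9] az 96.0 xax [ 0.001  0.001 -1.   ] F [-0.5 -0.7  4.8] open 20.7 q [35.3 13.9 -4.4 71.5 -0.  29.3]
```

Emit:
carry_out --pt "0 0 0 -20 0 0 15" --pt "0 0 0 -45 0 0 15" --pt "0 0 0 -45 0 0 15" --pt "0 0 0 0 0 0 15" --pt "0 0 0 0 0 0 15"

```text
time: 3.88
ee_pos: [0.4936, 0.3497, 0.1183]
tcp_rot: [-77.8, 90.0, 18.3]
wrist_force: [-0.0, -0.8, -1.3]
opening: 0.0203
```

Run:
```python
from h import *
o=st(); im=vision.camera("wrist"); cv2.imwrite("pics/w3.png",im[:,:,::-1])
plan([.5408,.2027,.118],13.7,9)
```

```text
t 3.88 p [493.6 349.7 118.3] az 96.0 xax [ 0.  0. -1.] F [-0.  -0.8 -1.3] open 20.3 q [35.3 11.7  5.1 83.4 -0.  29.3]
9 rows turn [ 9.14 -0.01 -0.  ] shift [ -0.06 -14.   -12.39]
```

View pics/w3.png

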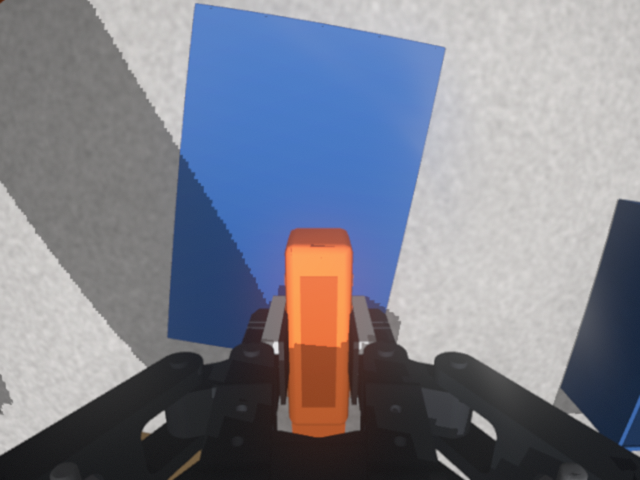

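Emit:
carry_out --pt "9.14 0 0 0 -14 -12.4 15" --pt "9.14 0 0 0 -14 -12.4 15" --pt "9.14 0 0 0 -14 -12.4 15" --pt "9.14 0 0 0 -14 -12.4 15" --pt "9.14 0 0 0 -14 -12.4 15" --pt "9.14 0 0 0 -14 -12.4 15" --pt "9.14 0 0 0 -14 -12.4 15" --pt "9.14 0 0 0 -14 -12.4 15" --pt "9.14 0 0 0 -14 -12.4 15" --pt "0 0 0 0 0 0 15" --pt "0 0 0 0 0 0 15"

```text
time: 5.3
ee_pos: [0.541, 0.2031, 0.1175]
tcp_rot: [173.6, 89.9, -172.5]
wrist_force: [-0.0, -0.3, -1.6]
opening: 0.0203
```

Run:
```python
from h import *
o=st(); 
for n in("wrist","scene","top"):
    im=vision.camera(n); cv2.imwrite(f"pics/{n}4.png",im[:,:,::-1])
    if n=="scene": cv2.imwrite("pics/s4c.png",cv2.resize(im[150:320,270:470,::-1],None,fx=4,fy=3.5,interpolation=cv2.INTER_CUBIC))
    if n=="top": cv2.imwrite("pics/t4c.png",cv2.resize(im[170:300,180:340,::-1],None,fx=4,fy=4,interpolation=cv2.INTER_CUBIC))
```

```text
t 5.3 p [541.  203.1 117.5] az 13.92 xax [-0.001 -0.    -1.   ] F [-0.  -0.3 -1.6] open 20.3 q [20.6  8.1  0.9 82.9  0.  96.7]
```

View pics/wrist4.png

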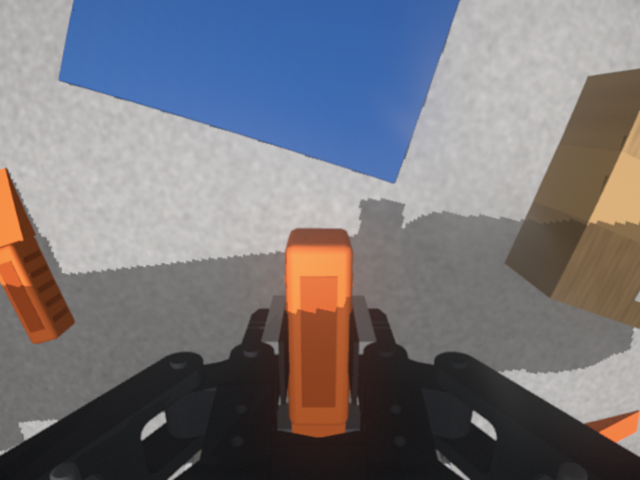

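View pics/s4c.png

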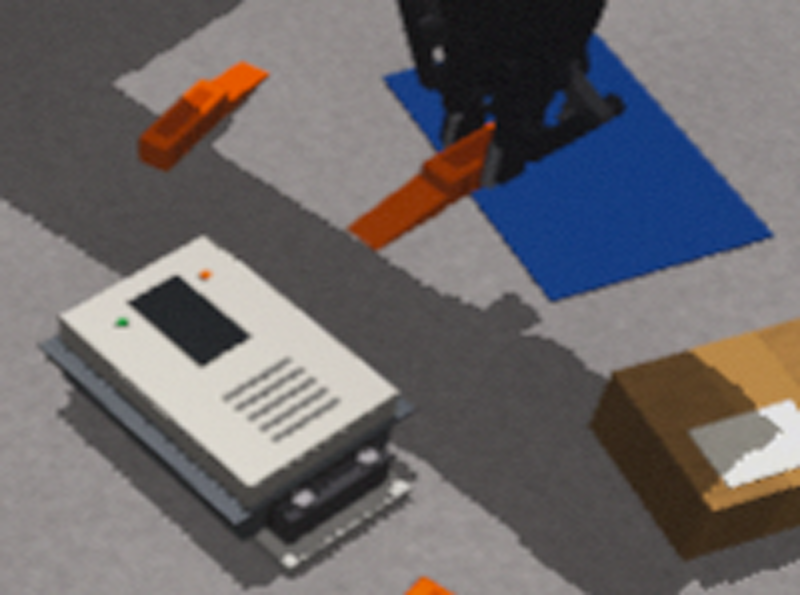

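View pics/t4c.png

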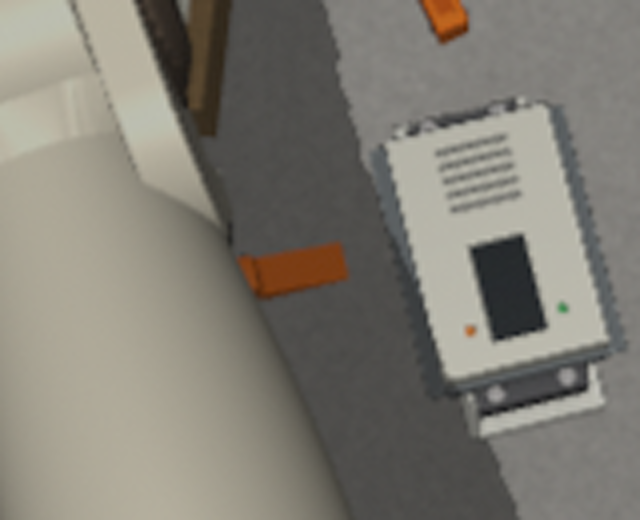

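Run:
```python
from h import *
ct=onz("top",[[180+343/4-.5,170+243/4-.5],[180+348/4-.5,170+279/4-.5]],.1125); print(ct, ct.mean(0))
p=np.array([.541,.2031]); a=np.radians(13.92-90); print(p+.0825*np.array([np.cos(a),np.sin(a)]))
# blade edges heading
for e in ([(255,258),(343,243)],[(260,298),(348,279)]):
    W=onz("top",[[180+u/4-.5,170+v/4-.5] for u,v in e],.118); d=W[1]-W[0]; print(np.degrees(np.arctan2(d[1],d[0])))
# cover top face edges in t4c crop: left edge, right edge, corners
k=[[387,144],[548,103],[609,349],[448,383]]
W=onz("top",[[180+u/4-.5,170+v/4-.5] for u,v in k],.076)[:,:2]; print(W.round(4),W.mean(0))
for i in range(4):
    d=W[(i+1)%4]-W[i]; print(np.linalg.norm(d).round(4),np.degrees(np.arctan2(d[1],d[0])).round(1))
k=[[257,487],[398,392],[205,237],[60,318]]
W=onz("scene",[[270+u/4-.5,150+v/3.5-.5] for u,v in k],.076)[:,:2]; print(W.round(4),W.mean(0))
for i in range(4):
    d=W[(i+1)%4]-W[i]; print(np.linalg.norm(d).round(4),np.degrees(np.arctan2(d[1],d[0])).round(1))
t=[[350,231],[374,250]]
print(onz("scene",[[270+u/4-.5,150+v/3.5-.5] for u,v in t],.1125))
```

```text
[[0.5706019  0.12282851 0.1125    ]
 [0.54941581 0.11970117 0.1125    ]] [0.56000885 0.12126484 0.1125    ]
[0.56084677 0.12302281]
-80.46340092448033
-77.91155106054185
[[ 0.6402  0.1009]
 [ 0.665   0.0045]
 [ 0.5145 -0.03  ]
 [ 0.4951  0.0641]] [0.57870419 0.0348933 ]
0.0995 -75.6
0.1544 -167.1
0.0961 101.7
0.1497 14.2
[[ 0.6674  0.0104]
 [ 0.642   0.1029]
 [ 0.499   0.0663]
 [ 0.5222 -0.0287]] [0.58266623 0.03772331]
0.0959 105.3
0.1477 -165.6
0.0978 -76.2
0.1503 15.1
[[0.55260226 0.12131611 0.1125    ]
 [0.57023886 0.12543377 0.1125    ]]
```

Emit:
carry_out --pt "0 0 0 25 -6 0 15" --pt "0 0 0 20 -12 0 15" --pt "0 0 0 6 -11 0 15" --pt "0 0 0 0 -3 0 15" --pt "0 0 0 0 0 0 15" --pt "0 0 0 0 0 0 15"

```text
time: 6.2
ee_pos: [0.5491, 0.1721, 0.0679]
tcp_rot: [6.5, 89.9, 20.3]
wrist_force: [-0.2, -0.4, -0.0]
opening: 0.0203
```

Run:
```python
from h import *
o=st(); 
for n in("scene","top"):
    im=vision.camera(n)
    if n=="scene": cv2.imwrite("pics/s5c.png",cv2.resize(im[180:260,310:410,::-1],None,fx=7,fy=7,interpolation=cv2.INTER_CUBIC))
    if n=="top": cv2.imwrite("pics/t5c.png",cv2.resize(im[190:290,220:340,::-1],None,fx=6,fy=6,interpolation=cv2.INTER_CUBIC))
```

```text
t 6.2 p [549.1 172.1  67.9] az 13.76 xax [ 0.001  0.    -1.   ] F [-0.2 -0.4 -0. ] open 20.3 q [17.4  8.3 -4.3 77.3  0.  93.6]
```

View pics/s5c.png

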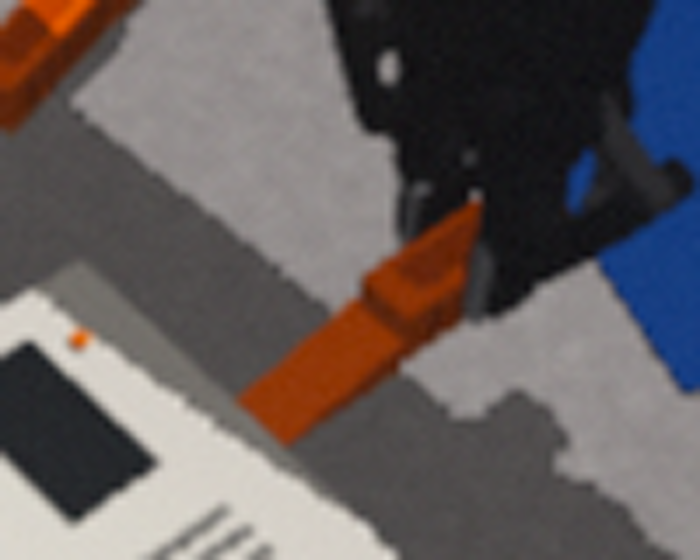

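View pics/t5c.png

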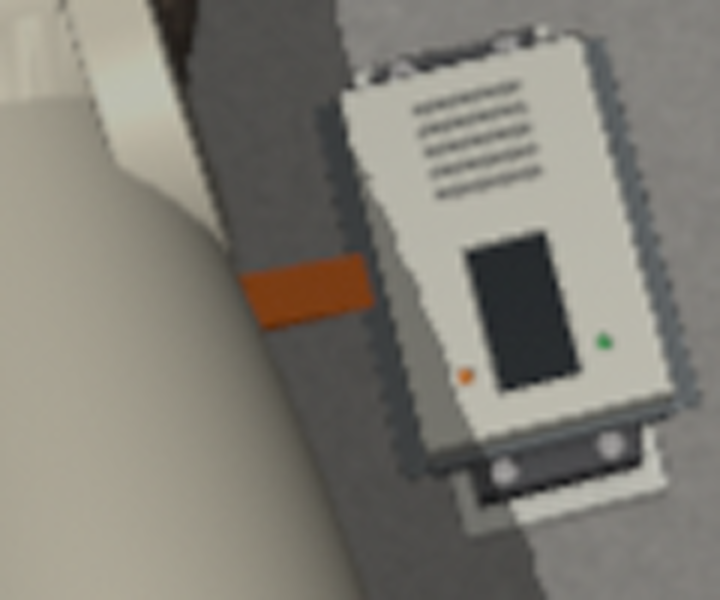

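Emit:
carry_out --pt "0 0 0 4 0 0 15" --pt "0 0 0 3 0 0 15" --pt "0 0 0 1 0 0 15" --pt "0 0 0 0 0 0 15"

```text
time: 6.8
ee_pos: [0.5487, 0.1717, 0.0589]
tcp_rot: [-176.1, 90.0, -162.3]
wrist_force: [-0.4, 0.2, -0.5]
opening: 0.0205
```

Emit:
carry_out --pt "0 0 0 1 0 0 15" --pt "0 0 0 0 0 0 15"

```text
time: 7.05
ee_pos: [0.5488, 0.1718, 0.0581]
tcp_rot: [110.9, 90.0, 124.7]
wrist_force: [0.6, 0.4, -1.1]
opening: 0.0203
```

Emit:
carry_out --pt "0 0 0 0.7 0 0 15" --pt "0 0 0 0 0 0 15"

```text
time: 7.3
ee_pos: [0.5489, 0.1718, 0.0577]
tcp_rot: [-3.4, 90.0, 10.3]
wrist_force: [-1.3, -0.7, 1.2]
opening: 0.0203
```

Emit:
carry_out --pt "0 0 0 0.4 0 0 15" --pt "0 0 0 0 0 0 15"

```text
time: 7.55
ee_pos: [0.5489, 0.1719, 0.0573]
tcp_rot: [2.9, 90.0, 16.6]
wrist_force: [-0.7, 0.2, 3.6]
opening: 0.0201
```

Run:
```python
from h import *
o=st()
```

```text
t 7.55 p [548.9 171.9  57.3] az 13.74 xax [ 0.  0. -1.] F [-0.7  0.2  3.6] open 20.1 q [17.4  8.6 -5.3 76.2 -0.  93.6]
```

Emit:
carry_out --pt "0 0 0 0 -2 0 15" --pt "0 0 0 0 -2 0 15" --pt "0 0 0 0 0 0 15"

```text
time: 7.92
ee_pos: [0.55, 0.1677, 0.0573]
tcp_rot: [-8.4, 90.0, 5.3]
wrist_force: [-0.1, 1.5, 4.0]
opening: 0.0203
```

Emit:
carry_out --pt "0 0 0 0 -1.5 0 15" --pt "0 0 0 0 0 0 15"

```text
time: 8.18
ee_pos: [0.5504, 0.1663, 0.0573]
tcp_rot: [-9.3, 90.0, 4.4]
wrist_force: [-1.3, 1.9, 5.9]
opening: 0.0204
```

Emit:
carry_out --pt "0 0 0 0 -1.5 0 15" --pt "0 0 0 0 0 0 15"

```text
time: 8.43
ee_pos: [0.5507, 0.1649, 0.0573]
tcp_rot: [-1.7, 90.0, 12.0]
wrist_force: [-0.3, 1.2, 5.2]
opening: 0.0199
```

Emit:
carry_out --pt "0 0 0 0 -1.5 0 15" --pt "0 0 0 0 0 0 15"

```text
time: 8.68
ee_pos: [0.551, 0.1638, 0.0574]
tcp_rot: [40.9, 89.9, 54.6]
wrist_force: [-0.6, 4.2, 7.5]
opening: 0.0202
```

Emit:
carry_out --pt "0 0 0 0 -1 0 15" --pt "0 0 0 0 0 0 15"

```text
time: 8.93
ee_pos: [0.5512, 0.1634, 0.0575]
tcp_rot: [63.5, 89.9, 77.2]
wrist_force: [-2.2, 7.0, 6.6]
opening: 0.0204
```

Emit:
carry_out --pt "0 0 0 0 -1 0 15" --pt "0 0 0 0 0 0 15"

```text
time: 9.18
ee_pos: [0.5514, 0.1628, 0.0576]
tcp_rot: [66.4, 89.8, 80.2]
wrist_force: [-2.6, 8.4, 6.1]
opening: 0.02
```

Emit:
carry_out --pt "0 0 0 0 -1 0 15" --pt "0 0 0 0 0 0 15"

```text
time: 9.43
ee_pos: [0.5516, 0.162, 0.0576]
tcp_rot: [67.4, 89.8, 81.2]
wrist_force: [-1.9, 9.5, 7.1]
opening: 0.0203
```

Run:
```python
from h import *
o=st(); 
for n in("scene","top"):
    im=vision.camera(n)
    if n=="scene": cv2.imwrite("pics/s6c.png",cv2.resize(im[180:260,310:410,::-1],None,fx=7,fy=7,interpolation=cv2.INTER_CUBIC))
    if n=="top": cv2.imwrite("pics/t6c.png",cv2.resize(im[190:290,220:340,::-1],None,fx=6,fy=6,interpolation=cv2.INTER_CUBIC))
```

```text
t 9.43 p [551.6 162.   57.6] az 13.8 xax [ 0.     0.003 -1.   ] F [-1.9  9.5  7.1] open 20.3 q [16.3  8.5 -5.3 76.1  0.2 92.5]
```

View pics/s6c.png

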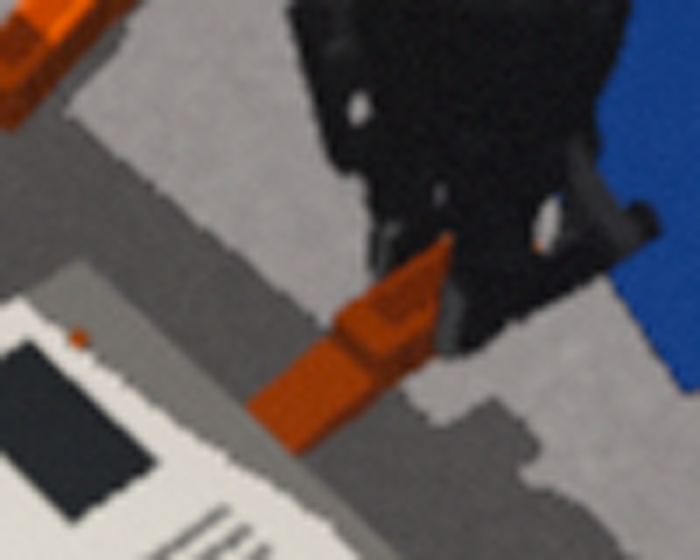

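View pics/t6c.png

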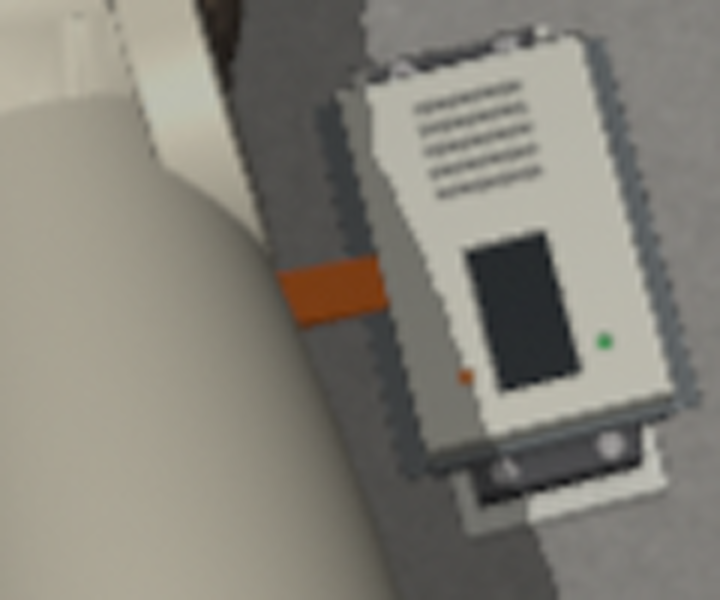

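Emit:
carry_out --pt "0 0 0 0 -1 0 15" --pt "0 0 0 0 -0.5 0 15" --pt "0 0 0 0 0 0 15"

```text
time: 9.9
ee_pos: [0.5519, 0.1609, 0.0577]
tcp_rot: [69.6, 89.8, 83.4]
wrist_force: [-1.8, 10.3, 7.1]
opening: 0.0204
```

Emit:
carry_out --pt "0 0 0 0 -1 0 15" --pt "0 0 0 0 0 0 15"

```text
time: 10.15
ee_pos: [0.5522, 0.16, 0.0577]
tcp_rot: [69.3, 89.8, 83.2]
wrist_force: [-3.0, 11.6, 7.9]
opening: 0.0206
```

Emit:
carry_out --pt "0 0 0 -0.6 -0.7 0 15" --pt "0 0 0 0 0 0 15"

```text
time: 10.4
ee_pos: [0.5522, 0.1593, 0.0579]
tcp_rot: [77.4, 89.8, 91.2]
wrist_force: [-2.5, 10.6, 4.8]
opening: 0.0201
```

Emit:
carry_out --pt "0 0 0 -0.2 -0.7 0 15" --pt "0 0 0 0 0 0 15"

```text
time: 10.65
ee_pos: [0.5522, 0.1587, 0.058]
tcp_rot: [80.9, 89.8, 94.7]
wrist_force: [-3.0, 11.6, 3.9]
opening: 0.0203
```

Emit:
carry_out --pt "0 0 0 0 -0.8 0 15" --pt "0 0 0 0 0 0 15"

```text
time: 10.9
ee_pos: [0.5524, 0.158, 0.058]
tcp_rot: [81.9, 89.8, 95.8]
wrist_force: [-2.3, 11.4, 4.7]
opening: 0.0206
```

Run:
```python
from h import *
o=st(); 
for n in("wrist","scene","top"):
    im=vision.camera(n); cv2.imwrite(f"pics/{n}7.png",im[:,:,::-1])
    if n=="scene": cv2.imwrite("pics/s7c.png",cv2.resize(im[180:260,310:410,::-1],None,fx=7,fy=7,interpolation=cv2.INTER_CUBIC))
a=cv2.imread("pics/scene4.png")[190:320,270:390];b=cv2.imread("pics/scene7.png")[190:320,270:390]
cv2.imwrite("pics/cmp.png",cv2.resize(np.hstack([a,b]),None,fx=3.3,fy=3.3,interpolation=cv2.INTER_CUBIC))
```

```text
t 10.9 p [552.4 158.   58. ] az 13.83 xax [-0.     0.004 -1.   ] F [-2.3 11.4  4.7] open 20.6 q [15.8  8.4 -5.3 76.2  0.2 92. ]
```

View pics/cmp.png

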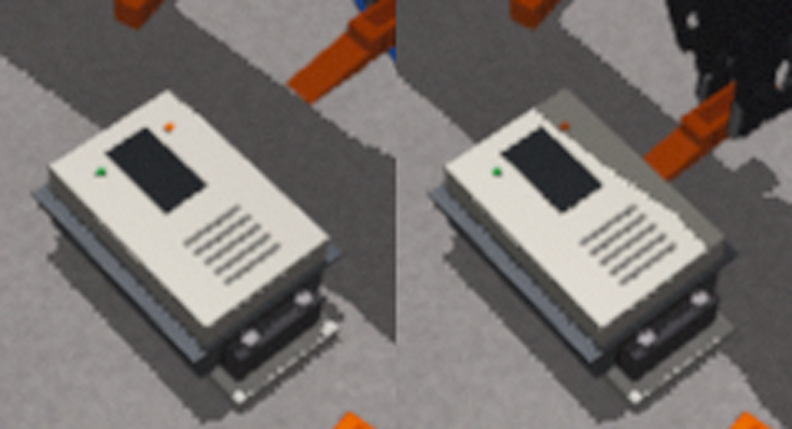

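View pics/wrist7.png

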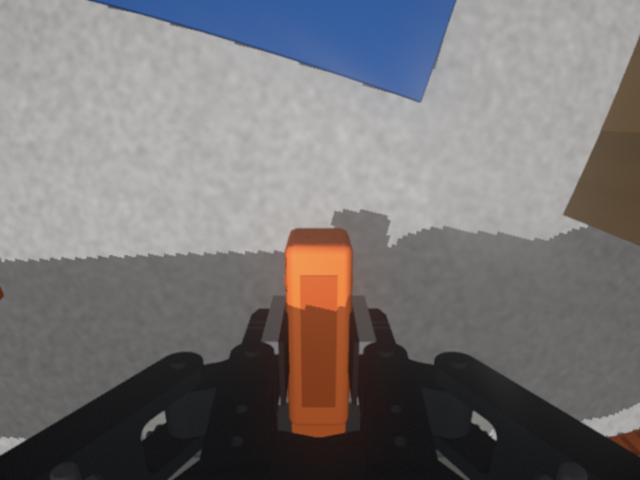

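Emit:
carry_out --pt "0 0 0 0 -1 0 15" --pt "0 0 0 0 -0.4 0 15" --pt "0 0 0 0 0 0 15"

```text
time: 11.42
ee_pos: [0.5526, 0.157, 0.0581]
tcp_rot: [82.7, 89.7, 96.6]
wrist_force: [-3.2, 12.9, 4.7]
opening: 0.0204
```

Run:
```python
from h import *
o=st(); u=o['ee_pos'][:2]@[.2377,-.9713]*1000; print("u",u)
```

```text
t 11.43 p [552.6 157.   58.1] az 13.85 xax [-0.001  0.005 -1.   ] F [-3.2 12.9  4.7] open 20.4 q [15.7  8.4 -5.3 76.2  0.3 91.9]
u -21.12847100827041
```

Emit:
carry_out --pt "0 0 0 0 5 0 15" --pt "0 0 0 0 8 0 15" --pt "0 0 0 0 12 0 15" --pt "0 0 0 -10 12 0 15" --pt "0 0 0 -25 0 0 15" --pt "0 0 0 -25 0 0 15" --pt "0 0 0 0 0 0 15" --pt "0 0 0 0 0 0 15"

```text
time: 12.42
ee_pos: [0.5438, 0.1909, 0.1171]
tcp_rot: [175.6, 90.0, -170.6]
wrist_force: [-0.7, -0.1, -0.7]
opening: 0.0202
```

Run:
```python
from h import *
o=st(); plan([.6151,-.0991,.117],193.75,18,dirn=1)
ex=np.array([.9713,.2377]);ey=np.array([-.2377,.9713]); print(.574*ex-.2585*ey)
plan(list(.574*ex-.2525*ey)+[.117],193.75,18,dirn=1)
s=cv2.imread("pics/scene4.png");im=vision.camera("scene"); cv2.imwrite("pics/scene8.png",im[:,:,::-1])
```

```text
t 12.43 p [543.8 190.9 117.1] az 13.76 xax [-0.001 -0.    -1.   ] F [-0.7 -0.1 -0.7] open 20.2 q [19.3  7.9  0.6 82.8  0.  95.6]
18 rows turn [-10.   0.  -0.] shift [ 2.000e-02 -2.290e+00 -2.593e+01]
[ 0.61897165 -0.11464125]
18 rows turn [-10.   0.  -0.] shift [ 2.00e-02 -2.37e+00 -2.68e+01]
```

Emit:
carry_out --pt "-10 0 0 0 -2.37 -26.8 15" --pt "-10 0 0 0 -2.37 -26.8 15" --pt "-10 0 0 0 -2.37 -26.8 15" --pt "-10 0 0 0 -2.37 -26.8 15" --pt "-10 0 0 0 -2.37 -26.8 15" --pt "-10 0 0 0 -2.37 -26.8 15" --pt "-10 0 0 0 -2.37 -26.8 15" --pt "-10 0 0 0 -2.37 -26.8 15" --pt "-10 0 0 0 -2.37 -26.8 15"

```text
time: 13.6
ee_pos: [0.4304, 0.0032, 0.1169]
tcp_rot: [71.9, 89.9, 175.9]
wrist_force: [0.3, -0.5, 0.3]
opening: 0.0205
```

Emit:
carry_out --pt "-10 0 0 0 -2.37 -26.8 15" --pt "-10 0 0 0 -2.37 -26.8 15" --pt "-10 0 0 0 -2.37 -26.8 15" --pt "-10 0 0 0 -2.37 -26.8 15" --pt "-10 0 0 0 -2.37 -26.8 15" --pt "-10 0 0 0 -2.37 -26.8 15" --pt "-10 0 0 0 -2.37 -26.8 15" --pt "-10 0 0 0 -2.37 -26.8 15" --pt "-10 0 0 0 -2.37 -26.8 15" --pt "0 0 0 0 0 0 15" --pt "0 0 0 0 0 0 15"

```text
time: 14.98
ee_pos: [0.6169, -0.1091, 0.1168]
tcp_rot: [-20.9, 89.9, 172.7]
wrist_force: [-0.3, -0.2, 0.1]
opening: 0.02
```

Run:
```python
from h import *
o=st(); 
for n in("scene","top"):
    im=vision.camera(n); cv2.imwrite(f"pics/{n}9.png",im[:,:,::-1])
    if n=="scene": cv2.imwrite("pics/s9c.png",cv2.resize(im[180:340,230:390,::-1],None,fx=4,fy=3.7,interpolation=cv2.INTER_CUBIC))
    if n=="top": cv2.imwrite("pics/t9c.png",cv2.resize(im[170:300,240:400,::-1],None,fx=4,fy=4,interpolation=cv2.INTER_CUBIC))
```

```text
t 14.97 p [ 616.9 -109.1  116.8] az -166.39 xax [-0.002  0.    -1.   ] F [-0.3 -0.2  0.1] open 20.0 q [ -10.    14.9    8.7   83.9   -0.  -113.6]
```

View pics/s9c.png

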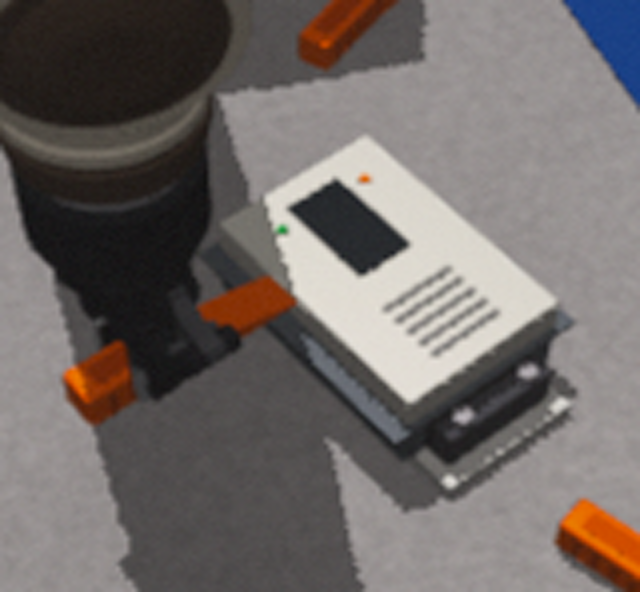

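View pics/t9c.png

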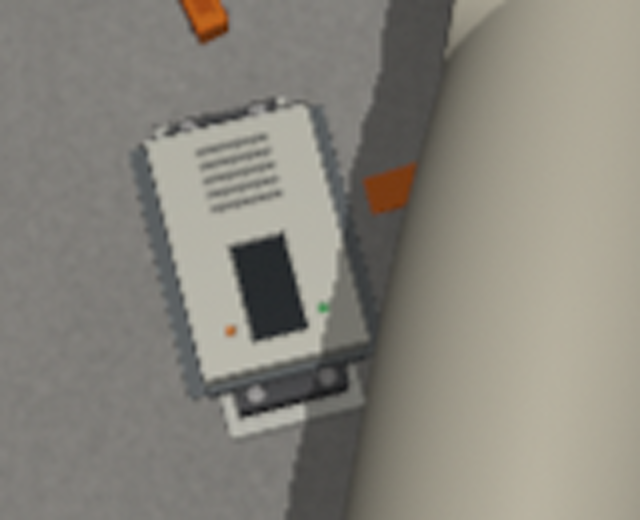

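Emit:
carry_out --pt "0 0 0 25 0 0 15" --pt "0 0 0 22 -4 0 15" --pt "0 0 0 8 -4 0 15" --pt "0 0 0 2.5 -2.5 0 15" --pt "0 0 0 0 0 0 15" --pt "0 0 0 0 0 0 15"

```text
time: 15.82
ee_pos: [0.6157, -0.0991, 0.0612]
tcp_rot: [154.8, 89.9, -11.5]
wrist_force: [-0.2, -0.5, -0.7]
opening: 0.0203
```

Emit:
carry_out --pt "0 0 0 1 0 0 15" --pt "0 0 0 0 0 0 15"

```text
time: 16.08
ee_pos: [0.6153, -0.0991, 0.0594]
tcp_rot: [160.6, 90.0, -5.7]
wrist_force: [0.4, -0.1, -0.7]
opening: 0.0199
```

Emit:
carry_out --pt "0 0 0 0.5 0 0 15" --pt "0 0 0 0 0 0 15"

```text
time: 16.32
ee_pos: [0.6152, -0.099, 0.0587]
tcp_rot: [-31.6, 90.0, 162.2]
wrist_force: [-0.6, 0.5, -1.2]
opening: 0.0202
```

Emit:
carry_out --pt "0 0 0 0.6 0 0 15" --pt "0 0 0 0 0 0 15"

```text
time: 16.58
ee_pos: [0.6152, -0.099, 0.0581]
tcp_rot: [-22.0, 90.0, 171.8]
wrist_force: [-0.0, 0.5, -1.0]
opening: 0.0202
```

Emit:
carry_out --pt "0 0 0 0.4 0 0 15" --pt "0 0 0 0 0 0 15"

```text
time: 16.82
ee_pos: [0.6153, -0.099, 0.0579]
tcp_rot: [161.3, 90.0, -5.0]
wrist_force: [-0.2, -0.5, 0.3]
opening: 0.0201
```

Emit:
carry_out --pt "0 0 0 0.3 0 0 15" --pt "0 0 0 0 0 0 15"

```text
time: 17.08
ee_pos: [0.6153, -0.099, 0.0577]
tcp_rot: [155.0, 90.0, -11.2]
wrist_force: [-0.4, -0.8, 1.6]
opening: 0.0199
```

Emit:
carry_out --pt "0 0 0 0.2 -2 0 15" --pt "0 0 0 0 -2 0 15" --pt "0 0 0 0 -1 0 15" --pt "0 0 0 0 0 0 15"

```text
time: 17.58
ee_pos: [0.6142, -0.0939, 0.0575]
tcp_rot: [-168.5, 90.0, 25.3]
wrist_force: [-0.1, -0.5, 3.2]
opening: 0.0205
```

Emit:
carry_out --pt "0 0 0 0 -1 0 15" --pt "0 0 0 0 -1 0 15" --pt "0 0 0 0 0 0 15"

```text
time: 17.95
ee_pos: [0.6137, -0.0921, 0.0574]
tcp_rot: [169.2, 90.0, 2.9]
wrist_force: [1.8, -1.0, 4.1]
opening: 0.02
```

Emit:
carry_out --pt "0 0 0 0 -1.5 0 15" --pt "0 0 0 0 0 0 15"

```text
time: 18.2
ee_pos: [0.6133, -0.0906, 0.0574]
tcp_rot: [-172.8, 90.0, 20.9]
wrist_force: [0.5, -0.8, 4.5]
opening: 0.0203
```

Emit:
carry_out --pt "0 0 0 0 -1.2 0 15" --pt "0 0 0 0 0 0 15"

```text
time: 18.45
ee_pos: [0.6131, -0.0896, 0.0575]
tcp_rot: [120.7, 90.0, -45.6]
wrist_force: [0.3, -2.2, 4.3]
opening: 0.0203
```

Emit:
carry_out --pt "0 0 0 0 -1.2 0 15" --pt "0 0 0 0 0 0 15"

```text
time: 18.7
ee_pos: [0.613, -0.089, 0.0576]
tcp_rot: [104.7, 89.9, -61.6]
wrist_force: [1.6, -4.9, 5.4]
opening: 0.0205
```

Emit:
carry_out --pt "0 0 0 0 -1.2 0 15" --pt "0 0 0 0 0 0 15"

```text
time: 18.95
ee_pos: [0.6129, -0.0885, 0.0577]
tcp_rot: [101.8, 89.8, -64.5]
wrist_force: [1.8, -7.5, 5.5]
opening: 0.0203
```

Emit:
carry_out --pt "0 0 0 -0.4 -1 0 15" --pt "0 0 0 0 -0.5 0 15" --pt "0 0 0 0 0 0 15"

```text
time: 19.32
ee_pos: [0.6125, -0.0873, 0.0579]
tcp_rot: [97.0, 89.8, -69.4]
wrist_force: [3.1, -7.6, 4.3]
opening: 0.0201
```

Emit:
carry_out --pt "0 0 0 0 -1 0 15" --pt "0 0 0 0 -0.5 0 15" --pt "0 0 0 0 0 0 15"

```text
time: 19.7
ee_pos: [0.6121, -0.0856, 0.0579]
tcp_rot: [97.1, 89.8, -69.2]
wrist_force: [2.1, -7.0, 3.0]
opening: 0.02
```

Emit:
carry_out --pt "0 0 0 0 -1 0 15" --pt "0 0 0 0 -1 0 15" --pt "0 0 0 0 0 0 15"

```text
time: 20.08
ee_pos: [0.6115, -0.0835, 0.0578]
tcp_rot: [94.1, 89.9, -72.2]
wrist_force: [1.7, -7.3, 4.0]
opening: 0.02
```

Emit:
carry_out --pt "0 0 0 0 -1 0 15" --pt "0 0 0 0 -1 0 15" --pt "0 0 0 0 0 0 15"

```text
time: 20.45
ee_pos: [0.6111, -0.0818, 0.0579]
tcp_rot: [96.4, 89.8, -69.9]
wrist_force: [1.7, -7.6, 4.2]
opening: 0.0206
```

Emit:
carry_out --pt "0 0 0 0 -1 0 15" --pt "0 0 0 0 -1 0 15" --pt "0 0 0 0 0 0 15"

```text
time: 20.82
ee_pos: [0.6107, -0.0801, 0.0579]
tcp_rot: [96.1, 89.8, -70.2]
wrist_force: [2.3, -9.3, 4.1]
opening: 0.0201
```

Emit:
carry_out --pt "0 0 0 0 -1 0 15" --pt "0 0 0 0 -0.5 0 15" --pt "0 0 0 0 0 0 15"

```text
time: 21.2
ee_pos: [0.6105, -0.0789, 0.058]
tcp_rot: [96.8, 89.8, -69.5]
wrist_force: [2.4, -11.2, 4.3]
opening: 0.0202
```

Emit:
carry_out --pt "0 0 0 0 -1 0 15" --pt "0 0 0 0 0 0 15"

```text
time: 21.45
ee_pos: [0.6103, -0.078, 0.058]
tcp_rot: [96.8, 89.8, -69.5]
wrist_force: [1.8, -11.4, 5.1]
opening: 0.0205
```

Emit:
carry_out --pt "0 0 0 0 -0.8 0 15" --pt "0 0 0 0 0 0 15"

```text
time: 21.7
ee_pos: [0.6102, -0.0774, 0.0581]
tcp_rot: [97.8, 89.7, -68.5]
wrist_force: [2.6, -12.5, 4.3]
opening: 0.0206
```

Emit:
carry_out --pt "0 0 0 0 5 0 15" --pt "0 0 0 0 8 0 15" --pt "0 0 0 0 12 0 15" --pt "0 0 0 -10 12 0 15" --pt "0 0 0 -25 0 0 15" --pt "0 0 0 -25 0 0 15" --pt "0 0 0 0 0 0 15"

```text
time: 22.58
ee_pos: [0.6193, -0.1122, 0.1199]
tcp_rot: [149.4, 89.8, -16.9]
wrist_force: [-0.5, 0.3, -1.2]
opening: 0.0203
```

Run:
```python
from h import *
o=st()
ex=np.array([.9713,.2377]);ey=np.array([-.2377,.9713])
plan(list(.574*ex+.0465*ey)+[.117],13.75,17,dirn=-1)
```

```text
t 22.57 p [ 619.3 -112.2  119.9] az -166.29 xax [ 0.003 -0.001 -1.   ] F [-0.5  0.3 -1.2] open 20.3 q [ -10.3   14.9    9.1   84.    -0.  -114. ]
17 rows turn [ 1.059e+01 -1.000e-02  2.000e-02] shift [ 0.11 -2.48 27.82]
```

Emit:
carry_out --pt "10.59 0 0 0 -2.48 27.8 15" --pt "10.59 0 0 0 -2.48 27.8 15" --pt "10.59 0 0 0 -2.48 27.8 15" --pt "10.59 0 0 0 -2.48 27.8 15" --pt "10.59 0 0 0 -2.48 27.8 15" --pt "10.59 0 0 0 -2.48 27.8 15" --pt "10.59 0 0 0 -2.48 27.8 15" --pt "10.59 0 0 0 -2.48 27.8 15" --pt "10.59 0 0 0 -2.48 27.8 15"

```text
time: 23.7
ee_pos: [0.4315, 0.0131, 0.1169]
tcp_rot: [101.8, 89.9, -160.1]
wrist_force: [-0.2, 0.3, -0.2]
opening: 0.0201
```

Emit:
carry_out --pt "10.59 0 0 0 -2.48 27.8 15" --pt "10.59 0 0 0 -2.48 27.8 15" --pt "10.59 0 0 0 -2.48 27.8 15" --pt "10.59 0 0 0 -2.48 27.8 15" --pt "10.59 0 0 0 -2.48 27.8 15" --pt "10.59 0 0 0 -2.48 27.8 15" --pt "10.59 0 0 0 -2.48 27.8 15" --pt "10.59 0 0 0 -2.48 27.8 15" --pt "0 0 0 0 0 0 15" --pt "0 0 0 0 0 0 15"

```text
time: 24.95
ee_pos: [0.5448, 0.1818, 0.1168]
tcp_rot: [-171.0, 89.9, -157.1]
wrist_force: [-0.7, -0.0, -1.7]
opening: 0.0206
```

```bash
cat >> h.py <<'E'
def hx():
    o=st(); p=o['ee_pos'][:2]*1000; print("ex",round(p@[.9713,.2377],2),"ey",round(p@[-.2377,.9713],2))
E
python3 - <<'E'
from h import *
hx(); 
im=vision.camera("scene"); cv2.imwrite(f"pics/scene10.png",im[:,:,::-1])
a=cv2.imread("pics/scene4.png")[190:320,270:390];b=cv2.imread("pics/scene10.png")[190:320,270:390]
cv2.imwrite("pics/cmp2.png",cv2.resize(np.hstack([a,b]),None,fx=3.3,fy=4,interpolation=cv2.INTER_CUBIC))
E
```

```text
t 24.95 p [544.8 181.8 116.8] az 13.85 xax [-0.002 -0.001 -1.   ] F [-0.7 -0.  -1.7] open 20.6 q [18.5  7.7  0.3 82.8 -0.  94.6]
ex 572.42 ey 47.11
```

View pics/cmp2.png

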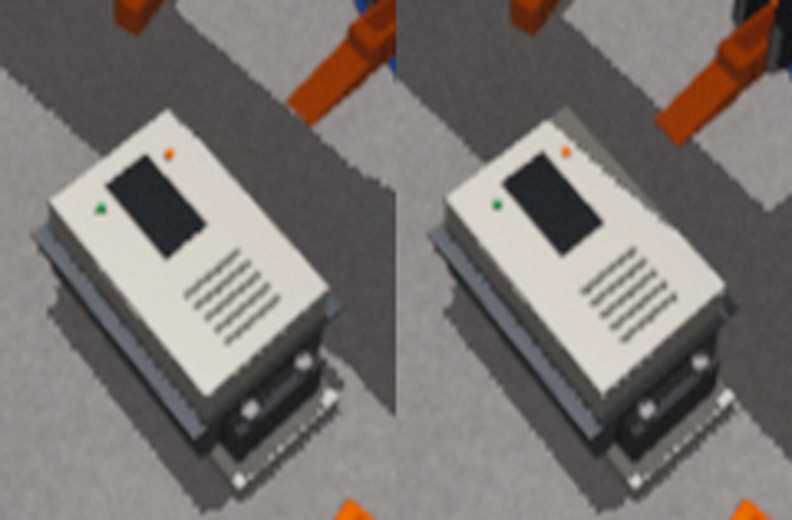

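Emit:
carry_out --pt "0 0 0 25 0 0 15" --pt "0 0 0 22 -4 0 15" --pt "0 0 0 8 -4 0 15" --pt "0 0 0 2.5 -2 0 15" --pt "0 0 0 0 0 0 15" --pt "0 0 0 0.5 0 0 15" --pt "0 0 0 0 0 0 15"

```text
time: 25.88
ee_pos: [0.548, 0.1728, 0.0601]
tcp_rot: [1.3, 90.0, 15.0]
wrist_force: [0.6, 0.4, -0.7]
opening: 0.0205
```

Emit:
carry_out --pt "0 0 0 0.6 0 0 15" --pt "0 0 0 0 0 0 15"

```text
time: 26.12
ee_pos: [0.5478, 0.1727, 0.059]
tcp_rot: [-154.9, 90.0, -141.2]
wrist_force: [-0.4, 0.6, -0.8]
opening: 0.0203
```

Emit:
carry_out --pt "0 0 0 0.4 0 0 15" --pt "0 0 0 0 0 0 15"

```text
time: 26.38
ee_pos: [0.5478, 0.1726, 0.0586]
tcp_rot: [-179.3, 90.0, -165.6]
wrist_force: [-0.9, -0.6, -1.5]
opening: 0.0204
```

Emit:
carry_out --pt "0 0 0 0.6 0 0 15" --pt "0 0 0 0.3 0 0 15" --pt "0 0 0 0 0 0 15"

```text
time: 26.75
ee_pos: [0.5479, 0.1727, 0.0579]
tcp_rot: [26.9, 90.0, 40.6]
wrist_force: [0.2, 0.5, -0.2]
opening: 0.0204
```

Emit:
carry_out --pt "0 0 0 0.2 -2 0 15" --pt "0 0 0 0.2 -2 0 15" --pt "0 0 0 0 -2 0 15" --pt "0 0 0 0 0 0 15"

```text
time: 27.25
ee_pos: [0.5495, 0.1666, 0.0576]
tcp_rot: [-30.5, 90.0, -16.8]
wrist_force: [0.7, -1.3, 1.8]
opening: 0.0203
```

Emit:
carry_out --pt "0 0 0 0 -2 0 15" --pt "0 0 0 0 -2 0 15" --pt "0 0 0 0 0 0 15"

```text
time: 27.62
ee_pos: [0.5504, 0.1627, 0.0575]
tcp_rot: [-41.1, 90.0, -27.4]
wrist_force: [-0.4, 0.6, 4.1]
opening: 0.0201
```

Emit:
carry_out --pt "0 0 0 -0.2 -2 0 15" --pt "0 0 0 0 -1.5 0 15" --pt "0 0 0 0 0 0 15"

```text
time: 28.0
ee_pos: [0.5511, 0.1593, 0.0576]
tcp_rot: [-99.6, 90.0, -85.9]
wrist_force: [0.4, -0.1, 3.2]
opening: 0.0202
```

Emit:
carry_out --pt "0 0 0 0 -1.5 0 15" --pt "0 0 0 0 0 0 15"

```text
time: 28.25
ee_pos: [0.5514, 0.1581, 0.0576]
tcp_rot: [82.3, 90.0, 96.0]
wrist_force: [-1.0, 2.6, 4.0]
opening: 0.0203
```

Emit:
carry_out --pt "0 0 0 0 -1.5 0 15" --pt "0 0 0 0 0 0 15"

```text
time: 28.5
ee_pos: [0.5517, 0.1574, 0.0577]
tcp_rot: [80.2, 89.9, 93.9]
wrist_force: [-1.8, 5.6, 4.3]
opening: 0.0204
```

Emit:
carry_out --pt "0 0 0 0 -1 0 15" --pt "0 0 0 0 -1 0 15" --pt "0 0 0 0 0 0 15"

```text
time: 28.88
ee_pos: [0.5521, 0.1558, 0.0578]
tcp_rot: [78.7, 89.9, 92.4]
wrist_force: [-1.7, 8.5, 4.6]
opening: 0.0203
```

Emit:
carry_out --pt "0 0 0 0 -1 0 15" --pt "0 0 0 0 -1 0 15" --pt "0 0 0 0 0 0 15"

```text
time: 29.25
ee_pos: [0.5526, 0.1536, 0.0578]
tcp_rot: [80.7, 89.9, 94.4]
wrist_force: [-2.3, 6.7, 4.3]
opening: 0.0201
```

Emit:
carry_out --pt "0 0 0 0 -1 0 15" --pt "0 0 0 0 -1 0 15" --pt "0 0 0 0 0 0 15"

```text
time: 29.62
ee_pos: [0.5531, 0.1518, 0.0578]
tcp_rot: [79.5, 89.9, 93.3]
wrist_force: [-2.0, 7.4, 4.5]
opening: 0.0201
```

Emit:
carry_out --pt "0 0 0 0 -1 0 15" --pt "0 0 0 0 -1 0 15" --pt "0 0 0 0 0 0 15"

```text
time: 30.0
ee_pos: [0.5535, 0.1501, 0.0578]
tcp_rot: [79.5, 89.9, 93.3]
wrist_force: [-1.9, 8.6, 4.2]
opening: 0.0204
```

Emit:
carry_out --pt "0 0 0 0 -1 0 15" --pt "0 0 0 0 -0.5 0 15" --pt "0 0 0 0 0 0 15"

```text
time: 30.38
ee_pos: [0.5539, 0.1489, 0.0579]
tcp_rot: [79.8, 89.8, 93.6]
wrist_force: [-2.0, 10.1, 4.9]
opening: 0.0204
```

Emit:
carry_out --pt "0 0 0 0 -1 0 15" --pt "0 0 0 0 0 0 15"

```text
time: 30.62
ee_pos: [0.5541, 0.1479, 0.0579]
tcp_rot: [80.3, 89.8, 94.1]
wrist_force: [-2.7, 9.4, 4.6]
opening: 0.0205
```

```bash
python3 -c "
from h import *
hx()"
```

```text
t 30.62 p [554.1 147.9  57.9] az 13.79 xax [-0.     0.003 -1.   ] F [-2.7  9.4  4.6] open 20.5 q [14.9  8.3 -5.5 76.2  0.2 91.1]
ex 573.33 ey 12.0
```

Emit:
carry_out --pt "0 0 0 0 -1 0 15" --pt "0 0 0 0 -0.4 0 15" --pt "0 0 0 0 0 0 15"

```text
time: 31.0
ee_pos: [0.5544, 0.1468, 0.0579]
tcp_rot: [80.4, 89.8, 94.2]
wrist_force: [-3.6, 11.5, 4.9]
opening: 0.0204
```

Emit:
carry_out --pt "0 0 0 0 5 0 15" --pt "0 0 0 0 8 0 15" --pt "0 0 0 0 12 0 15" --pt "0 0 0 -6 12 0 15" --pt "0 0 0 -25 5 0 15" --pt "0 0 0 -28 0 0 15" --pt "0 0 0 0 0 0 15"

```text
time: 31.88
ee_pos: [0.5454, 0.187, 0.1187]
tcp_rot: [11.8, 89.8, 25.6]
wrist_force: [-0.2, 0.2, -0.9]
opening: 0.0203
```

Run:
```python
from h import *
hx()
ex=np.array([.9713,.2377]);ey=np.array([-.2377,.9713])
plan(list(.574*ex-.2525*ey)+[.117],193.7,17,dirn=1)
```

```text
t 31.88 p [545.4 187.  118.7] az 13.76 xax [ 0.003  0.001 -1.   ] F [-0.2  0.2 -0.9] open 20.3 q [18.9  7.6  0.5 82.7  0.  95.2]
ex 574.16 ey 52.01
17 rows turn [-10.58   0.     0.02] shift [  0.05  -2.58 -27.97]
```

Emit:
carry_out --pt "-10.58 0 0 0 -2.58 -28 15" --pt "-10.58 0 0 0 -2.58 -28 15" --pt "-10.58 0 0 0 -2.58 -28 15" --pt "-10.58 0 0 0 -2.58 -28 15" --pt "-10.58 0 0 0 -2.58 -28 15" --pt "-10.58 0 0 0 -2.58 -28 15" --pt "-10.58 0 0 0 -2.58 -28 15" --pt "-10.58 0 0 0 -2.58 -28 15" --pt "-10.58 0 0 0 -2.58 -28 15"

```text
time: 33.0
ee_pos: [0.4358, -0.0122, 0.1156]
tcp_rot: [55.0, 89.9, 164.3]
wrist_force: [0.3, 0.8, -0.5]
opening: 0.0204
```

Emit:
carry_out --pt "-10.58 0 0 0 -2.58 -28 15" --pt "-10.58 0 0 0 -2.58 -28 15" --pt "-10.58 0 0 0 -2.58 -28 15" --pt "-10.58 0 0 0 -2.58 -28 15" --pt "-10.58 0 0 0 -2.58 -28 15" --pt "-10.58 0 0 0 -2.58 -28 15" --pt "-10.58 0 0 0 -2.58 -28 15" --pt "-10.58 0 0 0 -2.58 -28 15" --pt "0 0 0 0 0 0 15" --pt "0 0 0 0 0 0 15"

```text
time: 34.25
ee_pos: [0.6157, -0.1102, 0.1156]
tcp_rot: [-25.5, 89.9, 167.9]
wrist_force: [-1.1, 0.3, -0.6]
opening: 0.0206
```

```bash
python3 -c "
from h import *
hx()"
```

```text
t 34.25 p [ 615.7 -110.2  115.6] az -166.55 xax [-0.002  0.    -1.   ] F [-1.1  0.3 -0.6] open 20.6 q [ -10.2   14.7    8.4   83.8    0.  -113.6]
ex 571.78 ey -253.41
```

Emit:
carry_out --pt "0 0 0 25 0 -1.5 15" --pt "0 0 0 22 -4 0 15" --pt "0 0 0 7 -4 0 15" --pt "0 0 0 2 -3 0 15" --pt "0 0 0 0 0 0 15" --pt "0 0 0 0.5 0 0 15" --pt "0 0 0 0 0 0 15"

```text
time: 35.12
ee_pos: [0.6156, -0.0997, 0.0605]
tcp_rot: [157.0, 90.0, -9.4]
wrist_force: [-0.5, -1.5, -0.1]
opening: 0.0204
```

Emit:
carry_out --pt "0 0 0 0.6 0 0 15" --pt "0 0 0 0 0 0 15"

```text
time: 35.38
ee_pos: [0.6153, -0.0996, 0.0594]
tcp_rot: [-11.7, 90.0, -178.2]
wrist_force: [0.5, 0.2, -0.8]
opening: 0.0203
```

Emit:
carry_out --pt "0 0 0 0.7 0 0 15" --pt "0 0 0 0.5 0 0 15" --pt "0 0 0 0 0 0 15"

```text
time: 35.75
ee_pos: [0.6153, -0.0995, 0.0582]
tcp_rot: [-20.6, 90.0, 173.0]
wrist_force: [0.4, 0.8, -0.3]
opening: 0.0207
```

Emit:
carry_out --pt "0 0 0 0.4 0 0 15" --pt "0 0 0 0 0 0 15"

```text
time: 36.0
ee_pos: [0.6153, -0.0995, 0.0579]
tcp_rot: [-178.8, 90.0, 14.7]
wrist_force: [-0.3, -0.3, -0.1]
opening: 0.0202
```

Emit:
carry_out --pt "0 0 0 0.3 0 0 15" --pt "0 0 0 0 0 0 15"

```text
time: 36.25
ee_pos: [0.6153, -0.0996, 0.0577]
tcp_rot: [148.4, 90.0, -18.0]
wrist_force: [-0.5, -0.3, 1.6]
opening: 0.0202
```

Emit:
carry_out --pt "0 0 0 0 -2 0 15" --pt "0 0 0 0 -2 0 15" --pt "0 0 0 0 -2 0 15" --pt "0 0 0 0 -1.5 0 15" --pt "0 0 0 0 -1.5 0 15" --pt "0 0 0 0 0 0 15"

```text
time: 37.0
ee_pos: [0.6132, -0.0906, 0.0577]
tcp_rot: [-122.5, 90.0, 71.0]
wrist_force: [0.4, 0.5, 2.0]
opening: 0.0203
```

Emit:
carry_out --pt "0 0 0 0 -1.5 0 15" --pt "0 0 0 0 -1 0 15" --pt "0 0 0 0 0 0 15"

```text
time: 37.38
ee_pos: [0.6126, -0.0882, 0.0576]
tcp_rot: [-159.1, 90.0, 34.5]
wrist_force: [0.4, -1.3, 1.7]
opening: 0.0204
```

Emit:
carry_out --pt "0 0 0 0 -2 0 15" --pt "0 0 0 0 -2 0 15" --pt "0 0 0 0 0 0 15"

```text
time: 37.75
ee_pos: [0.6116, -0.0842, 0.0576]
tcp_rot: [-97.5, 90.0, 96.1]
wrist_force: [0.4, 0.0, 2.4]
opening: 0.02
```

Emit:
carry_out --pt "0 0 0 0 -1.5 0 15" --pt "0 0 0 0 -1.5 0 15" --pt "0 0 0 0 0 0 15"

```text
time: 38.12
ee_pos: [0.611, -0.0814, 0.0576]
tcp_rot: [-119.0, 90.0, 74.6]
wrist_force: [-0.2, 0.4, 3.6]
opening: 0.0205
```

Emit:
carry_out --pt "0 0 0 0 -1.5 0 15" --pt "0 0 0 0 0 0 15"

```text
time: 38.38
ee_pos: [0.6106, -0.08, 0.0576]
tcp_rot: [-116.4, 90.0, 77.1]
wrist_force: [0.3, -0.5, 4.0]
opening: 0.0202
```

Emit:
carry_out --pt "0 0 0 0 -1.5 0 15" --pt "0 0 0 0 0 0 15"

```text
time: 38.62
ee_pos: [0.6104, -0.0787, 0.0577]
tcp_rot: [116.1, 90.0, -50.4]
wrist_force: [0.6, -2.2, 3.4]
opening: 0.0206
```

Emit:
carry_out --pt "0 0 0 0 -1.5 0 15" --pt "0 0 0 0 0 0 15"

```text
time: 38.88
ee_pos: [0.6102, -0.0779, 0.0578]
tcp_rot: [101.5, 89.9, -65.0]
wrist_force: [1.0, -6.4, 3.8]
opening: 0.02
```

Emit:
carry_out --pt "0 0 0 0 -1 0 15" --pt "0 0 0 0 -1 0 15" --pt "0 0 0 0 0 0 15"

```text
time: 39.25
ee_pos: [0.6098, -0.0763, 0.0579]
tcp_rot: [101.7, 89.9, -64.8]
wrist_force: [2.0, -7.4, 4.2]
opening: 0.0202
```

Emit:
carry_out --pt "0 0 0 0 -1 0 15" --pt "0 0 0 0 -1 0 15" --pt "0 0 0 0 0 0 15"

```text
time: 39.62
ee_pos: [0.6093, -0.0742, 0.0579]
tcp_rot: [103.1, 89.9, -63.4]
wrist_force: [1.7, -6.1, 4.2]
opening: 0.02
```

Emit:
carry_out --pt "0 0 0 0 -1 0 15" --pt "0 0 0 0 -1 0 15" --pt "0 0 0 0 0 0 15"

```text
time: 40.0
ee_pos: [0.6089, -0.0723, 0.0579]
tcp_rot: [104.7, 89.9, -61.7]
wrist_force: [1.3, -7.4, 4.7]
opening: 0.0201
```

```bash
python3 -c "
from h import *
hx()"
```

```text
t 40.0 p [608.9 -72.3  57.9] az -166.47 xax [ 0.001 -0.002 -1.   ] F [ 1.3 -7.4  4.7] open 20.1 q [-6.700e+00  1.360e+01  7.000e-01  7.700e+01 -1.000e-01 -1.103e+02]
ex 574.24 ey -215.01
```

Emit:
carry_out --pt "0 0 0 0 -1 0 15" --pt "0 0 0 0 -0.8 0 15" --pt "0 0 0 0 0 0 15"

```text
time: 40.38
ee_pos: [0.6086, -0.0708, 0.0579]
tcp_rot: [103.2, 89.9, -63.3]
wrist_force: [1.1, -8.2, 3.5]
opening: 0.0202
```

```bash
python3 -c "
from h import *
hx()"
```

```text
t 40.38 p [608.6 -70.8  57.9] az -166.48 xax [ 0.001 -0.002 -1.   ] F [ 1.1 -8.2  3.5] open 20.2 q [-6.600e+00  1.350e+01  6.000e-01  7.700e+01 -1.000e-01 -1.101e+02]
ex 574.26 ey -213.42
```

Emit:
carry_out --pt "0 0 0 0 5 0 15" --pt "0 0 0 0 8 0 15" --pt "0 0 0 0 12 0 15" --pt "0 0 0 -6 12 0 15" --pt "0 0 0 -25 8 0 15" --pt "0 0 0 -28 0 0 15" --pt "0 0 0 0 0 0 15"

```text
time: 41.25
ee_pos: [0.6197, -0.1145, 0.1188]
tcp_rot: [148.6, 89.8, -17.8]
wrist_force: [0.0, -0.2, -2.9]
opening: 0.0203
```

Run:
```python
from h import *
hx()
plan([.435,-.03,.118],100,9,dirn=-1)
```

```text
t 41.25 p [ 619.7 -114.5  118.8] az -166.47 xax [ 0.003 -0.001 -1.   ] F [ 0.  -0.2 -2.9] open 20.3 q [ -10.5   15.     9.1   83.9   -0.  -114. ]
ex 574.73 ey -258.52
9 rows turn [ 1.039e+01 -2.000e-02  1.000e-02] shift [ 0.04  1.52 25.21]
```

Emit:
carry_out --pt "10.39 0 0 0 1.5 25.2 15" --pt "10.39 0 0 0 1.5 25.2 15" --pt "10.39 0 0 0 1.5 25.2 15" --pt "10.39 0 0 0 1.5 25.2 15" --pt "10.39 0 0 0 1.5 25.2 15" --pt "10.39 0 0 0 1.5 25.2 15" --pt "10.39 0 0 0 1.5 25.2 15" --pt "10.39 0 0 0 1.5 25.2 15" --pt "10.39 0 0 0 1.5 25.2 15" --pt "0 0 0 0 0 0 15"

```text
time: 42.5
ee_pos: [0.4332, -0.0282, 0.1158]
tcp_rot: [84.7, 89.9, -175.2]
wrist_force: [0.4, -0.4, -1.0]
opening: 0.0206
```

Run:
```python
from h import *
hx()
im=vision.camera("scene"); cv2.imwrite(f"pics/scene11.png",im[:,:,::-1])
a=cv2.imread("pics/scene0.png")[190:320,270:390];b=cv2.imread("pics/scene11.png")[190:320,270:390]
cv2.imwrite("pics/cmp3.png",cv2.resize(np.hstack([a,b]),None,fx=3.3,fy=4,interpolation=cv2.INTER_CUBIC))
plan([.494,.35,.12],96,8)
```

```text
t 42.5 p [433.2 -28.2 115.8] az 100.09 xax [-0.001 -0.    -1.   ] F [ 0.4 -0.4 -1. ] open 20.6 q [ -3.7 -11.6 -18.5  83.2  -0.  -13.8]
ex 414.08 ey -130.41
8 rows turn [ 0.53 -0.   -0.01] shift [ -0.52 -14.38  45.75]
```

View pics/cmp3.png

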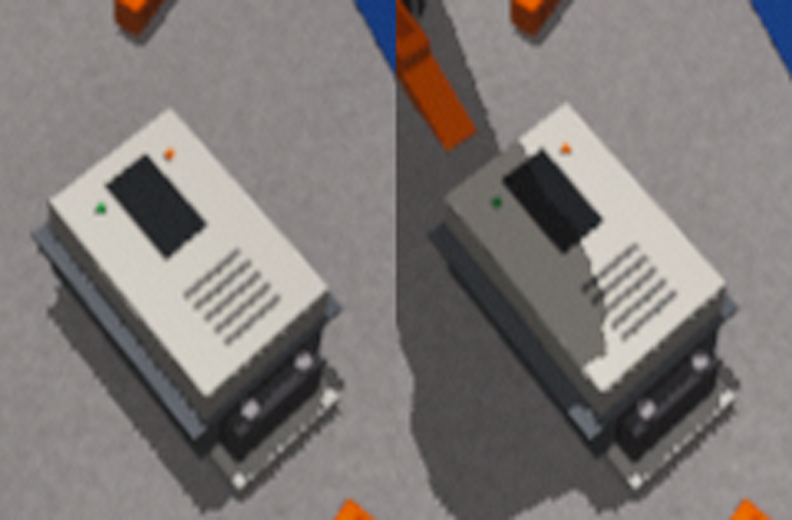

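Run:
```python
from h import *
print(proj("scene",[[.55,.05,.076],[.55,.05,.080]]))
for f in ("scene0","scene4","scene10","scene11"):
    im=cv2.imread(f"pics/{f}.png").astype(float); out=[]
    for (x,y),g in (((321,228),"o"),((300,242),"g")):
        p=im[y-7:y+6,x-6:x+7]; w=(p[...,2]-p[...,0]-15 if g=="o" else p[...,1]-p[...,2]-8).clip(0); 
        yy,xx=np.mgrid[y-7:y+6,x-6:x+7]; out+= [round((w*xx).sum()/w.sum(),2),round((w*yy).sum()/w.sum(),2),int(w.sum())]
    print(f,out)
```

```text
[[324.66984301 237.10368546]
 [324.74117238 235.94932122]]
scene0 [np.float64(320.99), np.float64(227.89), 934, np.float64(300.07), np.float64(241.49), 365]
scene4 [np.float64(320.98), np.float64(227.89), 980, np.float64(300.07), np.float64(241.48), 387]
scene10 [np.float64(320.94), np.float64(227.32), 976, np.float64(300.1), np.float64(240.56), 362]
scene11 [np.float64(321.02), np.float64(226.55), 883, np.float64(300.11), np.float64(240.14), 186]
```

Emit:
carry_out --pt "0.53 0 0 -0.5 -14.4 45.7 15" --pt "0.53 0 0 -0.5 -14.4 45.7 15" --pt "0.53 0 0 -0.5 -14.4 45.7 15" --pt "0.53 0 0 -0.5 -14.4 45.7 15" --pt "0.53 0 0 -0.5 -14.4 45.7 15" --pt "0.53 0 0 -0.5 -14.4 45.7 15" --pt "0.53 0 0 -0.5 -14.4 45.7 15" --pt "0.53 0 0 -0.5 -14.4 45.7 15" --pt "0 0 0 0 0 0 15" --pt "0 0 0 0 0 0 15"

```text
time: 43.8
ee_pos: [0.4961, 0.3486, 0.1196]
tcp_rot: [132.1, 89.9, -132.0]
wrist_force: [-0.3, -1.1, -0.7]
opening: 0.0206
```

Run:
```python
from h import *
st(); im=vision.camera("wrist"); cv2.imwrite("pics/w12.png",im[:,:,::-1])
plan([.487,.345,.015],96,4)
```

```text
t 43.8 p [496.1 348.6 119.6] az 95.91 xax [-0.001 -0.001 -1.   ] F [-0.3 -1.1 -0.7] open 20.6 q [35.1 12.   5.6 83.7 -0.  29.2]
4 rows turn [-0.04 -0.01 -0.01] shift [26.25  2.33 -0.56]
```

View pics/w12.png

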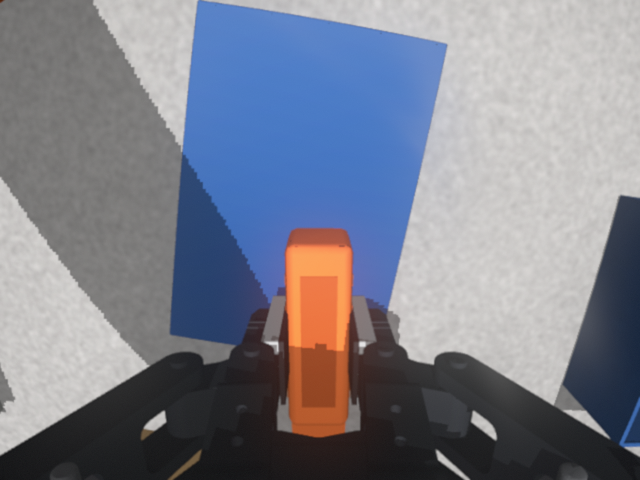

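Emit:
carry_out --pt "0 0 0 28 5 -2.5 15" --pt "0 0 0 30 5 -2.5 15" --pt "0 0 0 26 5 -2.5 15" --pt "0 0 0 16 5 -2.5 15" --pt "0 0 0 5 0 0 15" --pt "0 0 0 1 0 0 15" --pt "0 0 0 0 0 0 15" --pt "0 0 0 0 0 0 15"

```text
time: 44.85
ee_pos: [0.4773, 0.3377, 0.0153]
tcp_rot: [-62.8, 89.9, 33.1]
wrist_force: [0.3, -0.7, -0.4]
opening: 0.0203
```

Emit:
carry_out --pt "0 0 0 2 0 0 15" --pt "0 0 0 1 0 0 15" --pt "0 0 0 0 0 0 15"

```text
time: 45.22
ee_pos: [0.4768, 0.3374, 0.0114]
tcp_rot: [117.0, 90.0, -147.2]
wrist_force: [0.0, 0.3, -1.1]
opening: 0.0205
```

Emit:
carry_out --pt "0 0 0 1.5 0 0 15" --pt "0 0 0 0.6 0 0 15" --pt "0 0 0 0 0 0 15"

```text
time: 45.6
ee_pos: [0.4769, 0.3374, 0.0094]
tcp_rot: [106.6, 90.0, -157.6]
wrist_force: [-0.4, 0.4, -0.2]
opening: 0.0204
```

Emit:
carry_out --pt "0 0 0 0.4 0 0 15" --pt "0 0 0 0 0 0 15"

```text
time: 45.85
ee_pos: [0.4769, 0.3374, 0.0091]
tcp_rot: [-128.2, 90.0, -32.4]
wrist_force: [-0.9, -0.6, -0.8]
opening: 0.0204
```

Emit:
carry_out --pt "0 0 0 0.5 0 0 15" --pt "0 0 0 0 0 0 15"

```text
time: 46.1
ee_pos: [0.477, 0.3374, 0.0089]
tcp_rot: [-60.4, 90.0, 35.4]
wrist_force: [-2.2, -0.8, 3.5]
opening: 0.0206
```

Emit:
carry_out --pt "0 0 0 0 0 0 40" --pt "0 0 0 0 0 0 50" --pt "0 0 0 0 0 0 50" --pt "0 0 0 0 0 0 50" --pt "0 0 0 -10 0 0 60" --pt "0 0 0 -40 0 0 60" --pt "0 0 0 -50 0 0 60" --pt "0 0 0 -50 0 0 60" --pt "0 0 0 -50 40 0 60" --pt "0 0 0 0 0 0 60" --pt "0 0 0 0 0 0 60"

```text
time: 47.48
ee_pos: [0.4381, 0.3335, 0.2077]
tcp_rot: [-61.6, 90.0, 34.3]
wrist_force: [0.1, -0.3, -1.0]
opening: 0.051
```

Run:
```python
from h import *
o=st(); im=vision.camera("wrist"); cv2.imwrite("pics/w13.png",im[:,:,::-1])
im=vision.camera("scene"); cv2.imwrite("pics/scene13.png",im[:,:,::-1])
im=im[:,:,::-1].astype(float); out=[]
for (x,y),g in (((321,228),"o"),((300,242),"g")):
        p=im[y-7:y+6,x-6:x+7]; w=(p[...,2]-p[...,0]-15 if g=="o" else p[...,1]-p[...,2]-8).clip(0); 
        yy,xx=np.mgrid[y-7:y+6,x-6:x+7]; out+= [round((w*xx).sum()/w.sum(),2),round((w*yy).sum()/w.sum(),2),int(w.sum())]
print(out)
```

```text
t 47.48 p [438.1 333.5 207.7] az 95.84 xax [ 0.001  0.    -1.   ] F [ 0.1 -0.3 -1. ] open 51.0 q [37.3  4.6  7.  92.4 -0.  31.4]
[np.float64(321.0), np.float64(226.54), 873, np.float64(300.12), np.float64(240.09), 406]
```

View pics/w13.png

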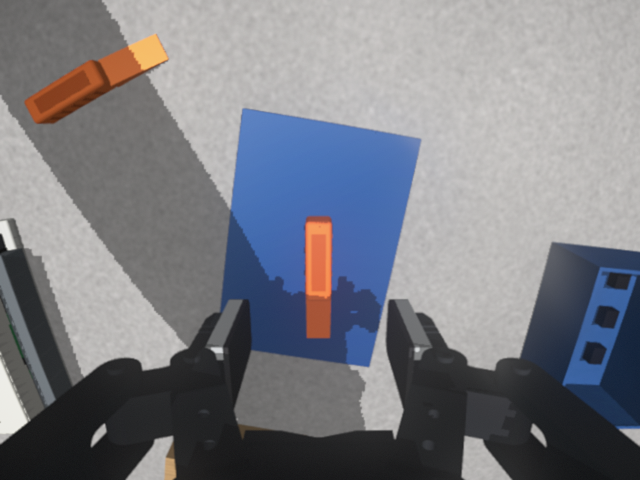

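View pics/scene13.png

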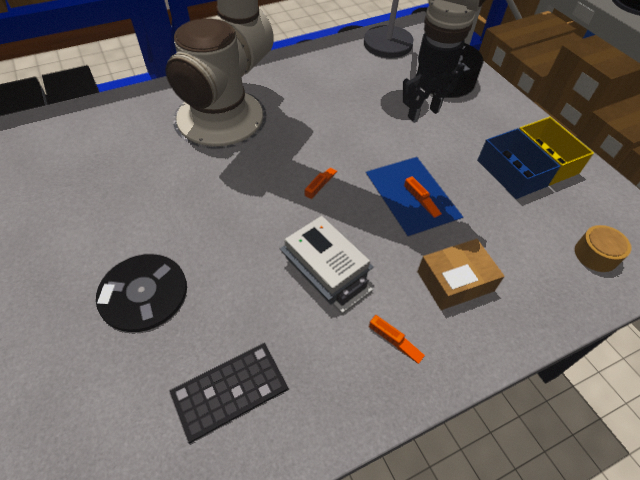

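```bash
python3 -c "
from workcell import job_done
print(job_done())"
```

```text
the job is handed in; nothing more can be done
None
```

The cover is eased up and level, the wedge lies flat back on the mat, and the job was handed in at about 47.5 s. No verdict was reported.

- **Prying:** I took the leftmost orange wedge, the one on the mat, and worked the sides in turn. Estimated lifts at each push were a 1.6 mm, b 3.1 mm, a 4.3 mm and b 4.8 mm. I changed sides when the push rose; it never passed about 13.3 N, and neither side got more than about 1.8 mm ahead.
- **Cover height:** The last scene picture shows its two marker dots risen by about 4.7 mm (near side a) and 4.8 mm (near side b). The wedge depth put side a at about 3.9 to 4.3 mm after settling. The two methods differ by about half a millimetre on that side, but both are inside the 3.2 to 6.5 mm band.
- **Wedge and surroundings:** The wrist picture shows the wedge lying on the mat with its handle well inside the edges, and the open gripper is clear of everything. The reel, carton and tray look the same as at the start in the scene picture; I did not measure them.
- **Not confirmed:** There was no reading for contact between hand and cover or housing. The wrist force stayed near zero whenever the wedge was clear of the housing and mat.

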